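Load mortar test bars into a drying chamber

TASK

First swing the drying chamber's door wide open, past square, and leave it open. Then load every mortar test bar on the bench: lay each lengthwise in a lane of its own on the loading apron, and with the hand pusher (not the fingers) nudge it in gentle taps into the chamber until it sits against the hidden stop, without ramming it. When all bars are fully home, stand the pusher back on its grey rest mat and leave the other things on the bench alone.

Things in the scene. Friction and masses are not known exactly. Their poses are not given: they have to be found in the camera images.
- chamber: Low white bench drying chamber, fixed. Origin on the bench (z = 0) under the middle of its mouth; x points into it, away from the robot, z up. Its flat dark steel floor, 20 mm above the bench, runs from an open loading apron (x -160 to 0 mm, 254 mm wide) to the back wall. Walls and roof begin at x = 0 (roof 95 to 105 mm above the bench; first 100 mm a clear window, then an opaque cowl).
- lane0 (a point): Middle of the left lane (chamber y = +68 mm), on the lane floor (20 mm above the bench) at the mouth. Axes as the chamber's. Each of the three lanes runs along x, 46 mm wide; the guides between them are 22 mm wide and rise 6 mm above the floor on the apron, 20 mm inside.
- lane1 (a point): The same point of the middle lane (chamber y = 0).
- lane2 (a point): The same point of the right lane (chamber y = -68 mm). Right of it, against the chamber's -y side, stands a control housing, 100 mm wide and 130 mm high, from x = 50 to 270 mm.
- door (a joint): Angle in rad of the white door before the mouth: 0 shut, growing as the free right edge swings towards the robot and to the left; square at 1.57, end of travel 2.15. Starts up to 0.12 ajar, turns easily, stays where it is left. Panel 254 mm wide, 15 mm thick, 28 to 100 mm above the bench: it passes over the empty apron.
- door_handle (a point): Middle of the door's handle: upright round steel bar 11 mm thick, 54 mm long (37 to 91 mm above the bench, this point at 64), 35 mm out from the door's outer face, 30 mm from the free edge, on two short studs. Can be pinched from above. Axes turn with the door: x square to the panel (into the chamber when shut).
- door_hinge (a point): Point on the door's upright hinge axis, at the left (+y) edge of the panel, 64 mm above the bench.
- stop: Rigid steel stop bar across all lanes inside the chamber, fixed, hidden from the cameras under the cowl, set anew at each start: its front face is 130 to 170 mm inside the mouth. 30 mm thick (x), 180 mm wide, 40 mm high. The origin is on the lane floor, 160 mm before the front face (-x), so a bar that is home has its centre at x = +105 mm. Axes as the chamber's.
- pusher: Hand pusher, 350 g, standing by itself. Steel foot 170 mm long (x -60 to +110 mm), 30 mm wide, 22 mm high; its flat nose at x = +110 mm does the pushing. From x = y = 0 a thin stem rises to a square black plastic grip, 26 x 26 mm, 105 to 150 mm above the underside. Origin on the underside below the stem, z up.
- rest: The pusher's rest: flat grey mat 200 x 80 x 4 mm, fixed on the bench on the left. Origin in the middle of its underside. The pusher starts and ends standing on it, its stem about over this point; the mat's x is along its length.
- core: Bystander: short round mortar core, 50 mm across, 55 mm high, upright among the bars; not to be loaded. Origin at the centre of its underside.
- beaker: Bystander: glass beaker, 72 mm across, 90 mm high. Origin at the centre of its underside.
- jar: Bystander: white jar, 60 mm across, 100 mm high. Origin at the centre of its underside.
- weight: Bystander: steel weight with a knob, 48 mm across, 78 mm high. Origin at the centre of its underside.
- bottle: Bystander: white bottle, 64 mm across, 150 mm high. Origin at the centre of its underside.
- bar0: Grey mortar test bar, 110 mm long (x) x 36 mm wide x 38 mm high, 300 g more or less, with two small flush steel discs on top; all bars are alike, one or more may be absent (None). Origin at the centre of its underside. Lies on the bench on the right at the start.
- bar1: Grey mortar test bar, 110 mm long (x) x 36 mm wide x 38 mm high, 300 g more or less, with two small flush steel discs on top; all bars are alike, one or more may be absent (None). Origin at the centre of its underside. Lies on the bench on the right at the start.
- bar2: Grey mortar test bar, 110 mm long (x) x 36 mm wide x 38 mm high, 300 g more or less, with two small flush steel discs on top; all bars are alike, one or more may be absent (None). Origin at the centre of its underside. Lies on the bench on the right at the start.
Not all that is in view belongs to the job. Leave any black, purple or turquoise look-alike of the bar0 alone.

How it is judged (in metres and radians):
On the way, in this order (a step that is already met when the one before it is completed fails the run):
1. the door is wide open (past 1.57 rad) (value of joint door above 1.57 rad), for 0.2 s.
2. every bar present lies against the stop (gap under 4.5 mm) (x of bar0 in the frame of stop between 0.1005 and 0.109 m and y of bar0 in the frame of stop between -0.1 and 0.1 m and z of each of bar0, bar1, bar2 in the frame of stop below 0.045 m and angle between the x axis of each of bar0, bar1, bar2 and the x axis of stop, either way round below 0.14 rad and x of bar1 in the frame of stop between 0.1005 and 0.109 m and y of bar1 in the frame of stop between -0.1 and 0.1 m and x of bar2 in the frame of stop between 0.1005 and 0.109 m and y of bar2 in the frame of stop between -0.1 and 0.1 m), for 0.2 s.
At the end, for the whole second after the job is handed in: Every bar present lies on the chamber floor against the stop (gap under 4.5 mm, lengthwise within 0.14 rad), the door is still open (past 1.4 rad), and the pusher stands upright and still on its rest, its stem within 35 mm of the rest's middle (all of step 2 and value of joint door above 1.4 rad and horizontal distance between pusher and rest below 0.035 m and angle between pusher's own z axis and vertical below 0.1 rad and height (world z) of pusher below 0.012 m and linear speed of each of pusher, bar0, bar1, bar2 below 0.02 m/s); the robot touches nothing.
It fails at once if a test bar is rammed against the stop with the pusher (more than 30 N) ((contact force between pusher and bar0 above 30 N and contact force between bar0 and stop above 30 N) or (contact force between pusher and bar1 above 30 N and contact force between bar1 and stop above 30 N) or (contact force between pusher and bar2 above 30 N and contact force between bar2 and stop above 30 N)).
It fails at once if a bar that is already half inside the chamber is touched with the fingers instead of the pusher ((contact force between the fingers and bar0 above 0.5 N and x of bar0 in the frame of chamber above 0 m) or (contact force between the fingers and bar1 above 0.5 N and x of bar1 in the frame of chamber above 0 m) or (contact force between the fingers and bar2 above 0.5 N and x of bar2 in the frame of chamber above 0 m)).
It fails at once if another thing on the bench is shoved more than 60 mm from its place (distance of any of core, beaker, jar, weight, bottle from where it was at the start of the episode above 0.06 m).
Of bar0, bar1, bar2 only 2 to 3 are there at a start; the rules pass over those that are not, and their reading is None.
At some moment in a run one of bar0, bar1, bar2 may be knocked a few centimetres aside while the robot is not near it.
It also fails if it takes over 210 s, if anything falls off the work surface, if the arm or the gripper's body presses on something with over 40 N, if the wrist force passes 120 N, or if a joint passes its speed limit or range.

ROBOT

A 6-joint arm with a two-finger parallel gripper is mounted at the origin on the work surface. World frame = base frame: x ahead of the robot, y to its left, z up, the work surface at z = 0. Lengths are in m, angles in degrees, forces in N, time in s.
With the tool pointing down it reaches from about 0.325 to 0.875 m from the base axis. Payload 4.4 kg.
Tool frame: the origin (TCP) lies midway between the tips of the shut fingers; the grasp point (between the pads) lies 19 mm behind it; y points along the fingers, z is the direction in which the jaws open and shut, and the axes are right-handed (so a half turn about y gives the same grasp; the last joint's range is limited). The gripper opens to 85 mm and grips with 20 to 120 N. Pads are 22 mm wide; open, the fingers measure 114 mm over their backs; the gripper's body (76 mm by 85 mm) begins 54 mm behind the grasp point. The pads swing forward as they close: fully open they stand 13 mm farther back than shut.
Start: joints at [54.46, 11.837, 88.321, -0, 79.842, -8.623], TCP at [0.26, 0.513, 0.231] pointing down, gripper open.
Joint ranges: [-156.59, 156.59], [-49.26, 127.26], [12.9, 141.05], [-63.56, 243.56], [4.71, 150.69], [-161.64, 161.64]. Speed limits (degrees/s): [159.86, 159.86, 180, 180, 180, 180].

INTERFACE

Orientations are given as a 3x3 rotation matrix whose columns are the frame's x, y, z axes.
In Python, from station import get_obs, read_camera, get_calibration, job_done gives the robot as it stands. The module is installed in compiled form; this text tells all that it offers.
- The arm moves only by the tool arm_command, never from a script. Its argument "moves" is a list that holds one entry, the list of rows, each a list of 4 numbers: the shift along the tool's x, y, z in mm, then the turn about the tool's y in degrees. A call has 1 to 20 rows; each row is the pose to reach, as a shift and turn from the pose commanded when the call began, along the tool's axes at that moment; what a row does not reach only later rows make up. A row lasts 1/12 s, in which the tool goes at most 41.7 mm and 7.16 degrees, less where a joint would pass 70% of its speed; a pose out of reach is approached as far as the arm can. A call with a gripper value outside its range is refused whole. "jaw" is the closure, from 0 (fully open) to 1 (shut), set as the call begins (left out, the last holds). The fingers move at their own pace and stop on an object; "grip_force" is the grip in N (left out, the last holds). Time passes only in rows, so rows that repeat a pose let the fingers close. It gives the time, the measured TCP pose, the force and the opening at its end, in the units of the state.
- get_obs(): the state, without advancing time (a new reading comes with each control period).
- read_camera(name): name is "scene" or "top" or "wrist"; returns (picture, depth): 384x512x3 uint8, red, green, blue; 384x512 float32, m along the optical axis (not along the pixel's ray), 0 where there is no reading.
- get_calibration(name): a dict with "intrinsics" (3x3 intrinsics, pixels), "rvec" (rotation vector, rad) and "tvec" (3), from world to camera coordinates, as OpenCV has them. Camera axes: x right, y down, z forward; pixel columns grow to the right and rows downward; lengths in m; the calibration is good to about 2 mm. A picture is of the moment at which its call begins: read the wrist's pose just before it. get_calibration takes no time and is no camera call; for the wrist camera it gives the pose at the moment of the call.
- job_done(): hands the job in, once; it reports no verdict.
The state is a dict: "time": time; "q": joint angles; "joint_vel": joint speeds; "tau": joint torques, N m; "tool_pos": TCP position; "tcp_rot": TCP orientation; "ft_force": force on the tool from outside, world axes, zero at the start; "ft_torque": the same for the moment, N m; "grip_width": finger opening in m.
Only numpy, scipy, OpenCV 4.12 (cv2) and the standard library are available. Lean on these libraries where they do the work, as an engineer would, in place of code of your own. Each camera call takes 0.05 s, during which the arm holds its last target.

## Working session

There is one attempt and no reset: what is moved stays moved. The work goes in short steps, Python scripts to look and compute and a tool call to move; the robot and the scene stay as the last step left them, time stands still between calls to the robot, and variables do not carry over. Pictures are saved under pics/ and viewed, and the job is handed in when it is done.

Besides the shell and the picture viewer there is one more tool, called after "Call:" by a JSON object that holds its "fn" and its "kwargs", one argument or row to a line. arm_command: Moves the arm, as the interface text tells. Its arguments: {"type":"object","properties":{"moves":{"type":"array","items":{"type":"array","items":{"type":"array","items":{"type":"number"}}}},"jaw":{"type":"number"},"grip_force":{"type":"number"}},"required":["moves"]}

```bash
mkdir -p pics; ls
cat > h.py <<'E'
import numpy as np, cv2
from station import get_obs, read_camera, get_calibration, job_done
def cam(n):
    c=get_calibration(n); K=np.array(c["intrinsics"],float); R,_=cv2.Rodrigues(np.array(c["rvec"],float)); t=np.array(c["tvec"],float).reshape(3)
    return K,R,t
def shot(n,name):
    c=cam(n); im,d=read_camera(n); cv2.imwrite(f"pics/{name}.png",im[:,:,::-1]); np.savez(f"pics/{name}.npz",d=d,K=c[0],R=c[1],t=c[2],im=im); return im,d,c
def load(name):
    z=np.load(f"pics/{name}.npz"); return z["im"],z["d"],(z["K"],z["R"],z["t"])
def pix(c,d,u,v,z=None):
    K,R,t=c; r=np.linalg.inv(K)@np.array([u,v,1.0]); C=-R.T@t; w=R.T@r
    if z is None: return C+w*d[int(round(v)),int(round(u))]
    return C+w*(z-C[2])/w[2]
def proj(c,P):
    K,R,t=c; p=K@(R@np.array(P,float)+t); return p[:2]/p[2]
def crop(name,u0,v0,u1,v1,s,out):
    im=cv2.imread(f"pics/{name}.png")[v0:v1,u0:u1]; cv2.imwrite(f"pics/{out}.png",cv2.resize(im,None,fx=s,fy=s,interpolation=cv2.INTER_CUBIC))
E
python3 - <<'E'
from h import *
for n in("scene","top","wrist"): 
    shot(n,n+"0"); c=cam(n); print(n,-c[1].T@c[2])
o=get_obs(); print(o)
E
```

```text
pics
scene [ 1.27151425 -0.98405138  1.08150387]
top [0.37180707 0.03039978 1.12935654]
wrist [0.19274713 0.54754198 0.37388285]
{'time': 0.15, 'q': array([ 5.44593959e+01,  1.18776667e+01,  8.83850042e+01,  1.38989316e-03,
        7.98411573e+01, -8.62299653e+00]), 'joint_vel': array([-0.01472674, -0.10148305, -0.29570564,  0.04338801, -0.03425208,
        0.05169447]), 'tau': array([ 3.33719145e-04, -3.83506429e+01, -2.92037523e+01, -1.43454854e-04,
        6.63373066e-03, -1.15114429e-05]), 'tool_pos': array([0.2599723 , 0.51222839, 0.2303548 ]), 'tcp_rot': array([[ 8.91656344e-01, -1.07279111e-03,  4.52711622e-01],
       [-4.52712797e-01, -1.46066722e-03,  8.91655197e-01],
       [-2.95298744e-04, -9.99998358e-01, -1.78807946e-03]]), 'ft_force': array([-0.26482728, -0.30121225, -0.1378559 ]), 'ft_torque': array([ 0.04825406, -0.04198276, -0.02051945]), 'grip_width': 0.08570816395941513}
```

View pics/top0.png

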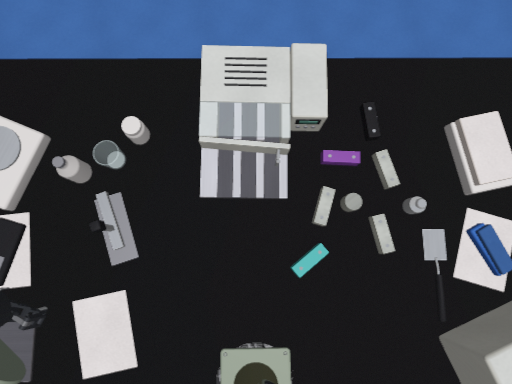

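View pics/scene0.png

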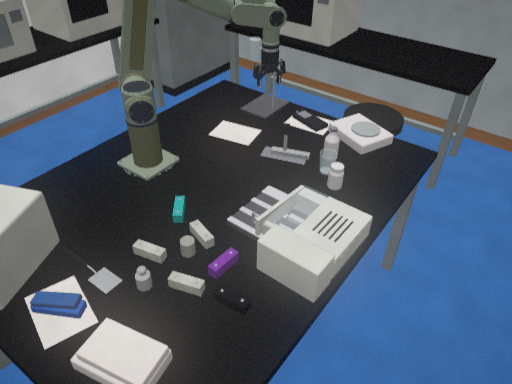

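View pics/wrist0.png

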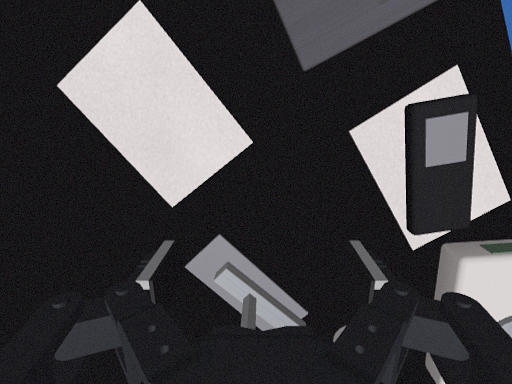

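Top view: grey bars with two discs at about (386,169), (324,206) and (382,234). Things that could be mistaken for them: purple (341,157), black (371,120), turquoise (310,260), core (351,202). The door handle is near (278,157), and the pusher stands on its mat at (115,228). Next I'll look at close crops.

Run:
```python
from h import *
crop("top0",190,30,340,210,4,"c1"); crop("top0",290,90,450,270,4,"c2"); crop("top0",50,100,150,280,4,"c3")
```

```text
(no output)
```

View pics/c1.png

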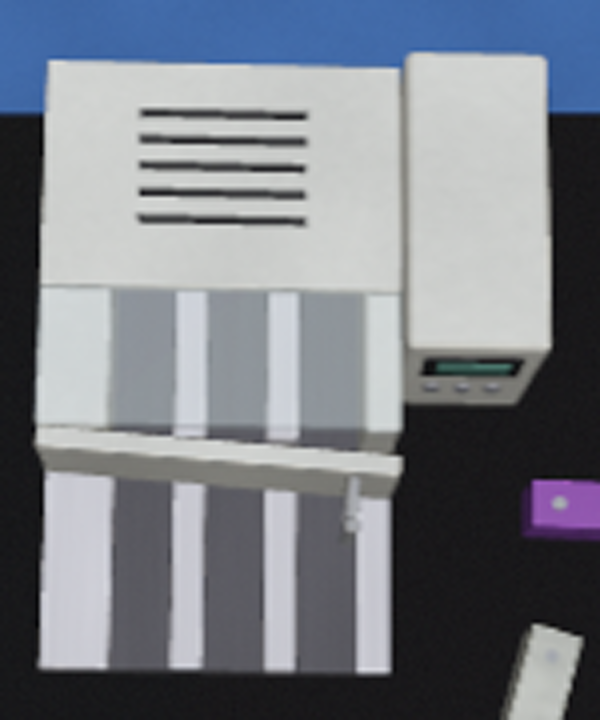

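View pics/c2.png

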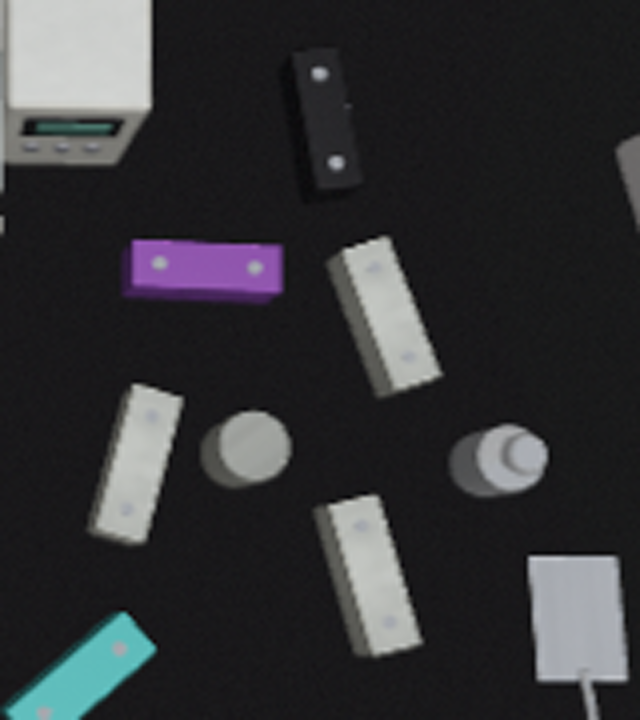

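View pics/c3.png

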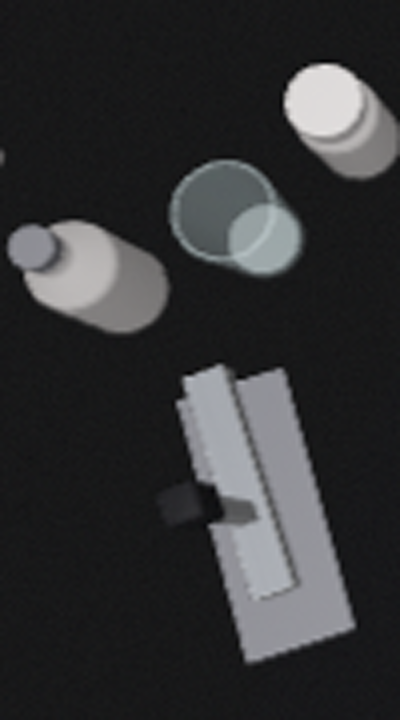

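```bash
cat >> h.py <<'E'
def cloud(im,d,c):
    K,R,t=c; v,u=np.mgrid[0:d.shape[0],0:d.shape[1]]; P=np.stack([(u-K[0,2])/K[0,0]*d,(v-K[1,2])/K[1,1]*d,d],-1)
    return (P-t)@R   # R^T(P-t)
def rect(mask,X):
    q=X[mask][:,:2].astype(np.float32)*1000; r=cv2.minAreaRect(q); b=cv2.boxPoints(r)
    e=[b[1]-b[0],b[2]-b[1]]; l=max(e,key=np.linalg.norm); a=np.degrees(np.arctan2(l[1],l[0])); a=(a+90)%180-90
    return np.round(r[0],1),np.round(sorted(r[1]),1),round(a,1),len(q)
E
python3 - <<'E'
from h import *
im,d,c=load("top0"); X=cloud(im,d,c)
def box(u0,v0,u1,v1,z0,z1):
    m=np.zeros(d.shape,bool); m[v0:v1,u0:u1]=True; return m&(d>0)&(X[...,2]>z0)&(X[...,2]<z1)
for n,b in dict(A=(370,145,402,192),B=(310,182,338,228),C=(366,208,398,258)).items():
    m=box(*b,.032,.044); print(n,rect(m,X),np.median(X[m][:,2]))
m=box(340,190,364,214,.048,.062); print("core",X[m].mean(0))
m=box(94,190,140,266,.002,.010); print("mat",rect(m,X))
m=box(94,185,140,266,.018,.032); print("foot",rect(m,X))
m=box(80,210,115,240,.13,.17); print("grip",rect(m,X),X[m].mean(0))
m=box(195,150,295,205,.01,.035); print("apron",rect(m,X),np.median(X[m][:,2]))
m=box(195,135,295,165,.09,.106); print("doortop/roof",rect(m,X))
m=box(195,40,289,142,.09,.115); print("roof",rect(m,X))
for n,u,v in [("apL",190+38/4,30+668/4),("apR",190+390/4,30+672/4)]: print(n,pix(c,d,u,v,.023))
print("doorTop L,R front edge", [pix(c,d,190+a/4,30+b/4,.1) for a,b in [(37,428),(402,458),(37,440),(402,468)]])
print("handle top",pix(c,d,190+354/4,30+483/4,.091), "bottom",pix(c,d,190+352/4,30+525/4,.037))
for n,u,v in [("cowlL",190+40/4,30+287/4),("cowlR",190+400/4,30+293/4)]: print(n,pix(c,d,u,v,.105))
E
```

```text
A (array([ 600.7, -391.2]), array([ 37.4, 109.6]), np.float32(17.2), 469) 0.03768491970533189
B (array([ 491.9, -201.8]), array([ 36.8, 109.4]), np.float32(-17.6), 478) 0.03813100144364482
C (array([ 411.3, -366.6]), array([ 36.9, 109. ]), np.float32(12.7), 495) 0.03787838046177842
core [ 0.50105085 -0.27978684  0.05484564]
mat (array([437.1, 399.8]), array([133.1, 223.5]), np.float32(2.1), 1425)
foot (array([456.2, 415.4]), array([ 32.5, 169.4]), np.float32(20.3), 618)
grip (array([432.7, 405.9]), array([25.8, 25.9]), np.float32(-70.8), 140) [0.43234563 0.40327901 0.15057543]
apron (array([589.7,  29.8]), array([142.1, 253.3]), np.float32(88.5), 3957) 0.022870773731806848
doortop/roof (array([646.8,  27.8]), array([ 71.8, 252.7]), np.float32(89.6), 722)
roof (array([806.4,  25.7]), array([250.9, 287.8]), np.float32(-1.3), 8312)
apL [0.52034671 0.15681995 0.023     ]
apR [ 0.51527055 -0.09934634  0.023     ]
doorTop L,R front edge [array([0.67793327, 0.15050047, 0.1       ]), array([ 0.65496642, -0.10262419,  0.1       ]), array([0.66932928, 0.15040801, 0.1       ]), array([ 0.64781349, -0.10242592,  0.1       ])]
handle top [ 0.63964171 -0.06971063  0.091     ] bottom [ 0.62199802 -0.07273755  0.037     ]
cowlL [0.77874518 0.14891759 0.105     ]
cowlR [ 0.7733263  -0.10388667  0.105     ]
```

```bash
cat >> h.py <<'E'
def go(x,y,z,yaw):
    """mm, deg of tool x axis; prints shift/turn from present measured pose"""
    o=get_obs(); R=o["tcp_rot"]; p=o["tool_pos"]*1000
    # nominal: tool y down
    a=np.arctan2(R[1,0],R[0,0]); 
    X=np.array([np.cos(a),np.sin(a),0]);Z=np.array([-np.sin(a),np.cos(a),0])
    dl=np.array([x,y,z])-p; t=np.degrees(a)-yaw; t=(t+180)%360-180
    print("now",p.round(1),"yaw",np.degrees(a).round(1),"q6",o["q"][5].round(1),"w",round(o["grip_width"]*1000,1),"t",o["time"])
    print("shift",[round(float(v),1) for v in (dl@X,-dl[2],dl@Z)],"turn",round(t,1))
E
python3 -c "
from h import *
go(570,-70,250,-4.9)"
```

```text
now [260.  512.2 230.4] yaw -26.9 q6 -8.6 w 85.7 t 0.15
shift [540.0, -19.6, -378.8] turn -22.0
```

Call:
{"fn": "arm_command", "kwargs": {
  "moves": [
    [[15,-5,-10,-1],[45,-19,-32,-2],[75,-19,-53,-4],[108,-19,-76,-6],[141,-19,-99,-8],[174,-19,-122,-10],[207,-19,-145,-12],[240,-19,-168,-14],[273,-19,-191,-16],[306,-19,-215,-18],[339,-19,-238,-20],[372,-19,-261,-22],[405,-19,-284,-22],[438,-19,-307,-22],[471,-19,-330,-22],[500,-19,-351,-22],[525,-19,-368,-22],[536,-19,-376,-22],[540,-19,-379,-22],[540,-19,-379,-22]]
  ]
}}

```text
time: 1.82
tool_pos: [0.5701, -0.07, 0.2497]
tcp_rot: [[0.996, -0.001, 0.087], [-0.087, 0.001, 0.996], [-0.001, -1.0, 0.001]]
ft_force: [-0.6, 0.1, -0.2]
grip_width: 0.0855
```

Run:
```python
from h import *
shot("wrist","w1"); go(640,-70,56,-4.9)
```

```text
now [569.7 -68.9 249.8] yaw -4.9 q6 -100.6 w 85.4 t 1.8667
shift [70.2, 193.8, 4.9] turn -0.0
```

View pics/w1.png

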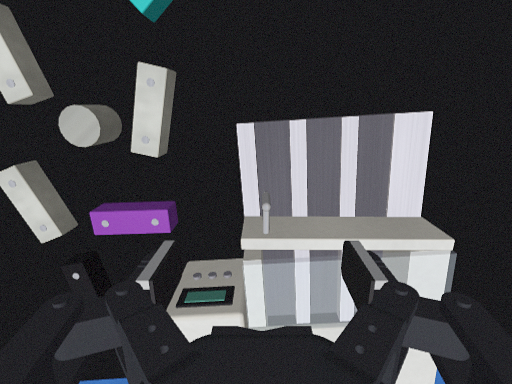

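Run:
```python
from h import *
crop("w1",220,180,340,260,6,"c4")
im,d,c=load("w1"); print(-c[1].T@c[2])
X=cloud(im,d,c); m=(X[...,2]>.082)&(X[...,2]<.096); m[:, :250]=0; m[:,285:]=0; m[:195]=0;m[240:]=0
print(X[m].mean(0),m.sum()); 
v,u=np.nonzero(m); print(np.c_[u,v,(X[m]*1000).round(0)][::3])
m=(X[...,2]>.09)&(X[...,2]<.105); m[:, :238]=0; m[:,460:]=0; m[:200]=0;m[252:]=0
print(rect(m,X))
```

```text
[ 0.49489927 -0.06288016  0.39330496]
[ 0.63153763 -0.06873074  0.08828289] 386
[[264. 202. 604. -69.  83.]
 [267. 202. 604. -66.  85.]
 [264. 203. 604. -69.  88.]
 [267. 203. 604. -66.  88.]
 [262. 204. 606. -72.  85.]
 [265. 204. 605. -68.  89.]
 [268. 204. 605. -65.  89.]
 [262. 205. 606. -72.  87.]
 [265. 205. 605. -68.  91.]
 [268. 205. 606. -65.  90.]
 [262. 206. 607. -72.  90.]
 [265. 206. 607. -68.  91.]
 [268. 206. 607. -65.  90.]
 [262. 207. 608. -72.  89.]
 [265. 207. 608. -69.  91.]
 [268. 207. 607. -65.  93.]
 [262. 208. 610. -72.  88.]
 [265. 208. 609. -69.  91.]
 [268. 208. 609. -65.  92.]
 [262. 209. 612. -72.  87.]
 [265. 209. 610. -69.  91.]
 [268. 209. 611. -65.  91.]
 [264. 210. 612. -70.  91.]
 [267. 210. 612. -67.  91.]
 [263. 211. 615. -72.  86.]
 [266. 211. 614. -68.  90.]
 [269. 211. 616. -64.  85.]
 [265. 212. 616. -69.  87.]
 [268. 212. 617. -66.  86.]
 [264. 213. 617. -71.  86.]
 [268. 213. 618. -66.  86.]
 [264. 214. 618. -71.  87.]
 [267. 214. 619. -67.  86.]
 [263. 215. 620. -72.  85.]
 [266. 215. 619. -68.  88.]
 [269. 215. 622. -65.  83.]
 [265. 216. 
[... 1963 characters left out ...]
. -69.  91.]
 [270. 235. 644. -66.  92.]
 [273. 235. 644. -62.  92.]
 [276. 235. 646. -58.  90.]
 [279. 235. 645. -55.  91.]
 [282. 235. 645. -51.  92.]
 [250. 236. 643. -90.  93.]
 [253. 236. 643. -86.  93.]
 [256. 236. 644. -82.  92.]
 [259. 236. 643. -79.  93.]
 [262. 236. 644. -75.  93.]
 [265. 236. 644. -72.  93.]
 [268. 236. 645. -68.  93.]
 [271. 236. 645. -64.  94.]
 [274. 236. 645. -61.  93.]
 [277. 236. 645. -57.  94.]
 [280. 236. 646. -54.  94.]
 [283. 236. 646. -50.  93.]
 [253. 237. 643. -86.  96.]
 [265. 237. 644. -72.  96.]
 [273. 237. 645. -62.  95.]
 [280. 237. 646. -54.  96.]
 [283. 237. 646. -50.  95.]]
(array([643.7,  27.7]), array([ 54.6, 254.7]), np.float32(83.0), 3028)
```

View pics/c4.png

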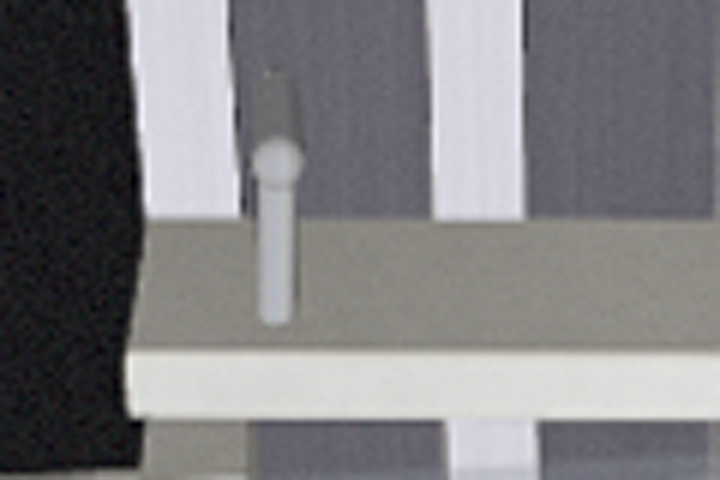

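Call:
{"fn": "arm_command", "kwargs": {
  "moves": [
    [[10,0,1],[30,10,3],[38,40,4],[38,80,4],[38,120,4],[38,155,4],[38,180,4],[38,190,4],[38,194,4],[38,194,4]]
  ]
}}

```text
validation failed for argument at $.mo...
```

Call:
{"fn": "arm_command", "kwargs": {
  "moves": [
    [[10,0,1,0],[30,10,3,0],[38,40,4,0],[38,80,4,0],[38,120,4,0],[38,155,4,0],[38,180,4,0],[38,190,4,0],[38,194,4,0],[38,194,4,0]]
  ]
}}

```text
time: 2.7
tool_pos: [0.6082, -0.0677, 0.0564]
tcp_rot: [[0.996, -0.0, 0.084], [-0.084, 0.0, 0.996], [-0.0, -1.0, 0.0]]
ft_force: [-0.1, -0.0, -0.6]
grip_width: 0.0853
```

Call:
{"fn": "arm_command", "kwargs": {
  "moves": [
    [[0,0,0,0],[0,0,0,0],[0,0,0,0],[0,0,0,0],[0,0,0,0],[0,0,0,0],[0,0,0,0],[0,0,0,0]]
  ],
  "jaw": 1,
  "grip_force": 30
}}

```text
time: 3.37
tool_pos: [0.6092, -0.0681, 0.0569]
tcp_rot: [[0.996, 0.002, 0.086], [-0.086, 0.001, 0.996], [0.002, -1.0, 0.001]]
ft_force: [0.5, 4.6, 3.3]
grip_width: 0.01
```

Run:
```python
from h import *
shot("wrist","w2"); go(608,-68.5,56,-5.2)
```

```text
now [609.2 -68.1  56.9] yaw -4.9 q6 -99.6 w 9.7 t 3.4167
shift [-1.1, 0.9, -0.5] turn 0.3
```

View pics/w2.png

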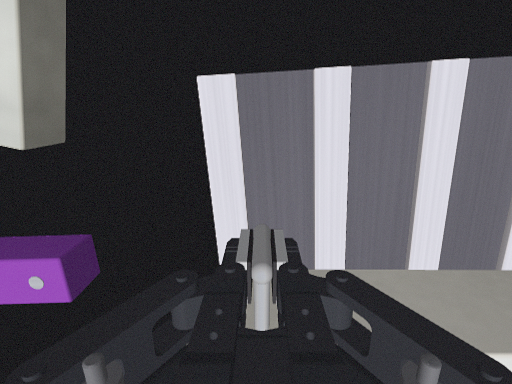

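```bash
cat >> h.py <<'E'
def arc(H,P,yaw,a0,n,step):
    a=np.radians(yaw);X=np.array([np.cos(a),np.sin(a)]);Z=np.array([-np.sin(a),np.cos(a)])
    r=np.array(P)-H; out=[]
    for k in range(1,n+1):
        t=-np.radians(step*k); q=H+np.array([[np.cos(t),-np.sin(t)],[np.sin(t),np.cos(t)]])@r-P
        out.append([round(float(q@X)),0,round(float(q@Z)),round(step*k,1)])
    print(out)
E
python3 -c "
from h import *
arc(np.array([668,151]),np.array([608.5,-68.3]),-4.9,0,18,2.5)"
```

```text
[[-10, 0, 2, 2.5], [-19, 0, 4, 5.0], [-29, 0, 7, 7.5], [-38, 0, 10, 10.0], [-47, 0, 14, 12.5], [-56, 0, 18, 15.0], [-65, 0, 23, 17.5], [-74, 0, 27, 20.0], [-82, 0, 33, 22.5], [-91, 0, 38, 25.0], [-99, 0, 44, 27.5], [-106, 0, 50, 30.0], [-114, 0, 57, 32.5], [-121, 0, 64, 35.0], [-128, 0, 71, 37.5], [-134, 0, 78, 40.0], [-140, 0, 86, 42.5], [-146, 0, 94, 45.0]]
```

Call:
{"fn": "arm_command", "kwargs": {
  "moves": [
    [[-4,0,1,1.0],[-10,0,2,2.5],[-19,0,4,5.0],[-29,0,7,7.5],[-38,0,10,10.0],[-47,0,14,12.5],[-56,0,18,15.0],[-65,0,23,17.5],[-74,0,27,20.0],[-82,0,33,22.5],[-91,0,38,25.0],[-91,0,38,25.0]]
  ]
}}

```text
time: 4.42
tool_pos: [0.5201, -0.0232, 0.0569]
tcp_rot: [[0.866, -0.0, 0.5], [-0.5, -0.001, 0.866], [0.0, -1.0, -0.001]]
ft_force: [0.7, -0.9, 3.1]
grip_width: 0.0099
```

Run:
```python
from h import *
im,d,c=shot("top","t1"); go(608,-68.5,56,-5.2); print(get_obs()["ft_force"])
crop("t1",180,80,340,220,5,"c5")
```

```text
now [520.7 -23.7  56.9] yaw -29.9 q6 -72.1 w 10.3 t 4.4667
shift [98.0, 0.9, 4.6] turn -24.7
[ 0.52960175 -0.3293019   4.49085929]
```

View pics/c5.png

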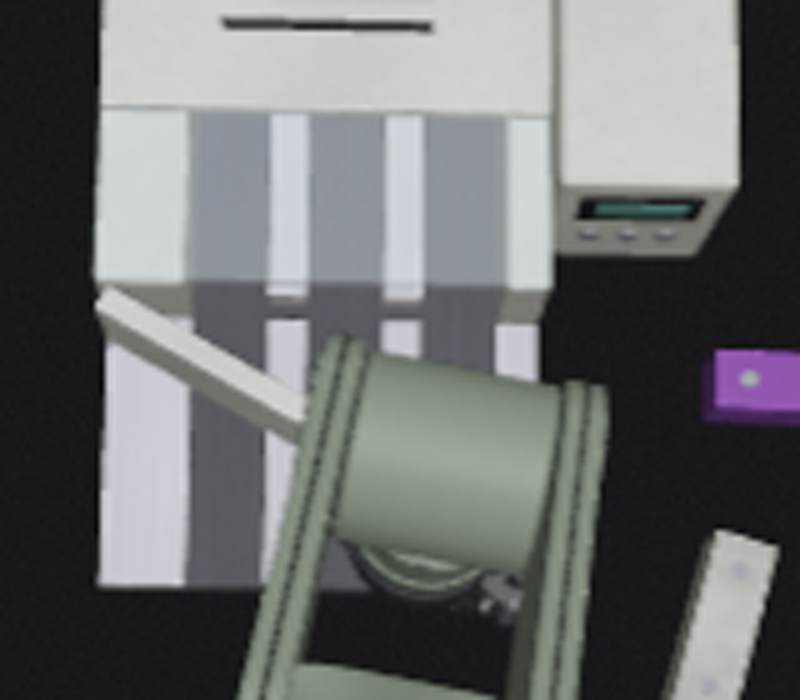

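```bash
python3 -c "
from h import *
arc(np.array([668,151]),np.array([520.4,-23.5]),-29.9,0,14,3)"
```

```text
[[-12, 0, 2, 3], [-23, 0, 6, 6], [-35, 0, 9, 9], [-46, 0, 13, 12], [-57, 0, 18, 15], [-67, 0, 24, 18], [-78, 0, 30, 21], [-88, 0, 36, 24], [-98, 0, 43, 27], [-107, 0, 51, 30], [-116, 0, 59, 33], [-124, 0, 67, 36], [-132, 0, 76, 39], [-140, 0, 85, 42]]
```

Call:
{"fn": "arm_command", "kwargs": {
  "moves": [
    [[-5,0,1,1.5],[-12,0,2,3],[-23,0,6,6],[-35,0,9,9],[-46,0,13,12],[-57,0,18,15],[-67,0,24,18],[-78,0,30,21],[-88,0,36,24],[-98,0,43,27],[-107,0,51,30],[-116,0,59,33],[-124,0,67,36],[-132,0,76,39],[-140,0,85,42],[-140,0,85,42]]
  ]
}}

```text
time: 5.8
tool_pos: [0.4397, 0.1207, 0.0568]
tcp_rot: [[0.31, -0.005, 0.951], [-0.951, -0.001, 0.31], [-0.0, -1.0, -0.005]]
ft_force: [-7.9, -1.9, 14.6]
grip_width: 0.01
```

```bash
python3 -c "
from h import *
go(600,0,56,-70)
p=get_obs()['tool_pos'][:2]*1000; print(get_obs()['ft_force'])
arc(np.array([668,151]),p,-71.9,0,14,3)"
```

```text
now [439.7 120.7  56.8] yaw -71.9 q6 -13.5 w 10.0 t 5.8
shift [164.5, 0.8, 115.0] turn -1.9
[-7.87593913 -1.88513162 14.59272873]
[[-12, 0, 3, 3], [-23, 0, 6, 6], [-35, 0, 9, 9], [-46, 0, 14, 12], [-57, 0, 19, 15], [-68, 0, 24, 18], [-78, 0, 30, 21], [-88, 0, 37, 24], [-98, 0, 44, 27], [-108, 0, 51, 30], [-117, 0, 59, 33], [-125, 0, 68, 36], [-133, 0, 77, 39], [-141, 0, 86, 42]]
```

Call:
{"fn": "arm_command", "kwargs": {
  "moves": [
    [[-5,0,0,1.5],[-12,0,1,3],[-23,0,4,6],[-35,0,7,9],[-46,0,12,12],[-57,0,17,15],[-68,0,22,18],[-78,0,28,21],[-88,0,35,24],[-98,0,42,27],[-108,0,49,30],[-117,0,57,33],[-125,0,66,36],[-133,0,75,39],[-141,0,84,42],[-141,0,84,42]]
  ]
}}

```text
time: 7.13
tool_pos: [0.4786, 0.282, 0.0568]
tcp_rot: [[-0.407, -0.0, 0.914], [-0.914, 0.001, -0.407], [-0.001, -1.0, -0.001]]
ft_force: [-4.2, 2.5, 8.7]
grip_width: 0.0097
```

Call:
{"fn": "arm_command", "kwargs": {
  "moves": [
    [[0,0,0,0],[0,0,0,0],[0,0,0,0],[0,0,0,0],[0,0,0,0],[0,0,0,0]]
  ],
  "jaw": 0
}}

```text
time: 7.63
tool_pos: [0.4781, 0.2798, 0.0561]
tcp_rot: [[-0.406, -0.0, 0.914], [-0.914, -0.0, -0.406], [0.0, -1.0, -0.0]]
ft_force: [-1.2, 0.9, 0.2]
grip_width: 0.0812
```

Call:
{"fn": "arm_command", "kwargs": {
  "moves": [
    [[0,-15,0,0],[0,-40,0,0],[0,-80,0,0],[0,-120,0,0],[0,-160,0,0],[0,-180,0,0],[0,-190,0,0],[0,-190,0,0]]
  ]
}}

```text
time: 8.3
tool_pos: [0.4798, 0.2808, 0.2494]
tcp_rot: [[-0.405, 0.006, 0.914], [-0.914, 0.002, -0.406], [-0.004, -1.0, 0.004]]
ft_force: [0.6, 0.6, -0.1]
grip_width: 0.0856
```

Run:
```python
from h import *
shot("top","t2"); shot("wrist","w3");go(432,404,160,20)
```

```text
now [477.3 279.8 244.7] yaw -113.9 q6 45.3 w 85.4 t 8.4
shift [-95.1, 84.7, -91.8] turn -133.9
```

View pics/t2.png

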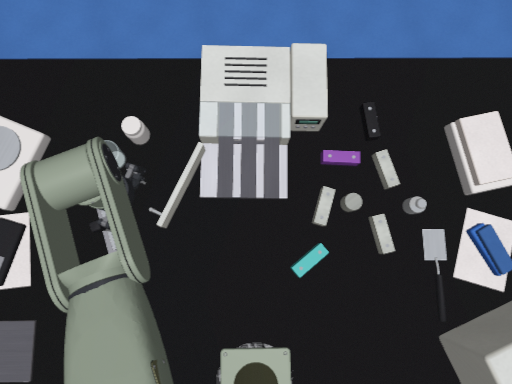

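View pics/w3.png

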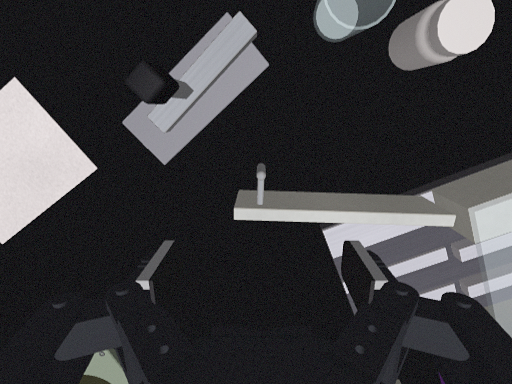

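```bash
python3 -c "
from h import *
go(492,-202,150,-17.6)"
```

```text
now [477.3 279.8 244.7] yaw -113.9 q6 45.3 w 85.4 t 8.4
shift [434.5, 94.7, 208.8] turn -96.3
```

Call:
{"fn": "arm_command", "kwargs": {
  "moves": [
    [[10,0,5,-2],[34,0,16,-8],[60,0,29,-14],[86,0,41,-20],[112,0,54,-26],[138,0,66,-32],[164,0,79,-38],[190,0,91,-44],[216,0,104,-50],[242,0,116,-56],[268,0,129,-62],[294,0,141,-68],[320,0,154,-74],[346,20,166,-80],[372,40,179,-86],[398,60,191,-92],[420,80,202,-96],[431,90,207,-96],[434,95,209,-96],[434,95,209,-96]]
  ],
  "jaw": 0.35
}}

```text
time: 10.07
tool_pos: [0.4915, -0.2004, 0.1484]
tcp_rot: [[0.951, -0.005, 0.31], [-0.31, 0.004, 0.951], [-0.006, -1.0, 0.002]]
ft_force: [-0.2, -0.4, 0.1]
grip_width: 0.0555
```

```bash
python3 -c "
from h import *
shot('wrist','w4')
go(492,-202,12,-17.6)"
```

```text
now [ 492.5 -200.   149.9] yaw -18.0 q6 -103.5 w 55.4 t 10.1167
shift [0.2, 137.9, -2.0] turn -0.4
```

View pics/w4.png

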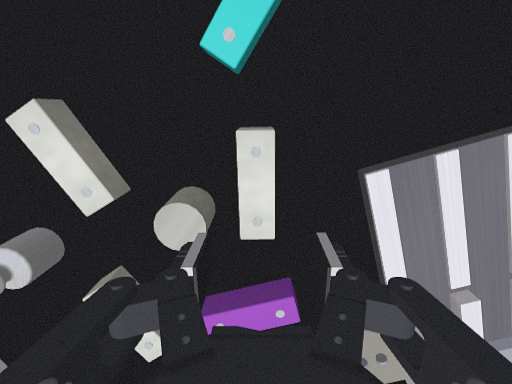

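Call:
{"fn": "arm_command", "kwargs": {
  "moves": [
    [[0,10,-1,0],[0,30,-2,0],[0,60,-2,0],[0,90,-2,0],[0,115,-2,0],[0,130,-2,0],[0,137,-2,0],[0,137,-2,0]]
  ]
}}

```text
time: 10.78
tool_pos: [0.4919, -0.2014, 0.0131]
tcp_rot: [[0.952, -0.002, 0.306], [-0.306, 0.002, 0.952], [-0.003, -1.0, 0.001]]
ft_force: [-0.2, 0.3, 0.2]
grip_width: 0.0557
```

Call:
{"fn": "arm_command", "kwargs": {
  "moves": [
    [[0,0,0,0],[0,0,0,0],[0,0,0,0],[0,0,0,0],[0,0,0,0],[0,0,0,0]]
  ],
  "jaw": 1,
  "grip_force": 40
}}

```text
time: 11.28
tool_pos: [0.4943, -0.2039, 0.0162]
tcp_rot: [[0.952, 0.003, 0.308], [-0.308, -0.002, 0.952], [0.004, -1.0, -0.001]]
ft_force: [0.8, 0.2, 6.9]
grip_width: 0.035
```

Call:
{"fn": "arm_command", "kwargs": {
  "moves": [
    [[0,-5,0,0],[0,-15,0,0],[0,-35,0,0],[0,-60,0,0],[0,-85,0,0],[0,-95,0,0],[0,-98,0,0],[0,-98,0,0]]
  ]
}}

```text
time: 11.95
tool_pos: [0.4928, -0.2032, 0.1128]
tcp_rot: [[0.951, 0.001, 0.308], [-0.308, -0.001, 0.951], [0.001, -1.0, -0.0]]
ft_force: [-0.7, 0.1, -3.4]
grip_width: 0.0351
```

```bash
cat >> h.py <<'E'
CO=np.array([677.,25.]); CY=-1.3
def ch(x,y):
    a=np.radians(CY); return CO+np.array([np.cos(a)*x-np.sin(a)*y, np.sin(a)*x+np.cos(a)*y])
E
python3 -c "
from h import *
shot('wrist','w5'); p=ch(-65,-68)
go(*p,110,-1.3)"
```

```text
now [ 491.9 -202.7  111.5] yaw -17.9 q6 -103.8 w 35.7 t 12.0
shift [63.2, 1.5, 189.8] turn -16.6
```

View pics/w5.png

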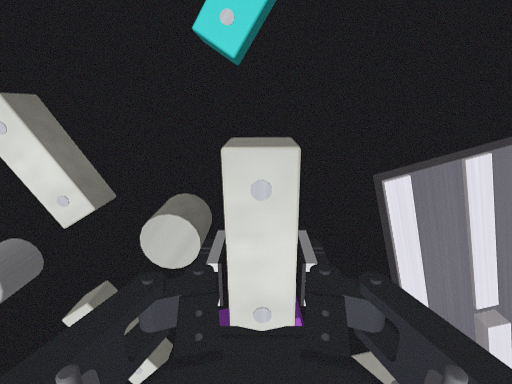

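Run:
```python
from h import *
im,d,c=load("t2"); g=cv2.cvtColor(im,cv2.COLOR_RGB2GRAY).astype(np.float32)
for x in (-140,-110,-80,-50):
    ys=np.arange(-140,141,1.); w=[ch(x,y) for y in ys]; uv=np.array([proj(c,[p[0]/1000,p[1]/1000,.024]) for p in w]).astype(np.float32)
    s=cv2.remap(g,uv[:,0].reshape(1,-1),uv[:,1].reshape(1,-1),cv2.INTER_LINEAR)[0]
    e=np.nonzero((s[1:]>140)!=(s[:-1]>140))[0]; print(x,ys[e])
# front edge
for y in (-118,-34,34,110):
    xs=np.arange(-185,-135,1.); uv=np.array([proj(c,[*(ch(x,y)/1000),.024]) for x in xs]).astype(np.float32)
    s=cv2.remap(g,uv[:,0].reshape(1,-1),uv[:,1].reshape(1,-1),cv2.INTER_LINEAR)[0]; e=np.nonzero((s[1:]>110)!=(s[:-1]>110))[0]; print(y,xs[e])
```

```text
-140 [-127. -102.  -58.  -35.    9.   34.   77.  128.]
-110 [-127. -102.  -58.  -35.   10.   33.   77.  129.]
-80 [-127. -102.  -58.  -34.   10.   33.   78.  128.]
-50 [-127. -102.  -58.  -34.   10.   34.   78.  128.]
-118 [-160.]
-34 [-157.]
34 [-158.]
110 [-160.]
```

```bash
sed -i 's/CO=np.array(\[677.,25.\])/CO=np.array([677.5,12.8])/' h.py
python3 -c "
from h import *
for y in (68,0,-68): print(ch(-65,y))
go(*ch(-65,-68),110,-1.3)"
```

```text
[614.05946908  82.25717412]
[612.51673039  14.27467668]
[610.97399171 -53.70782075]
now [ 491.9 -202.7  111.5] yaw -17.9 q6 -103.8 w 35.7 t 12.0
shift [67.4, 1.5, 178.4] turn -16.6
```

Call:
{"fn": "arm_command", "kwargs": {
  "moves": [
    [[4,0,10,-1],[10,0,27,-3],[18,0,48,-5],[27,0,72,-8],[36,0,96,-11],[45,0,120,-14],[54,0,142,-16.6],[61,0,161,-16.6],[66,0,174,-16.6],[67,0,178,-16.6],[67,0,178,-16.6],[67,0,178,-16.6]]
  ]
}}

```text
time: 13.0
tool_pos: [0.6102, -0.0545, 0.1113]
tcp_rot: [[1.0, -0.002, 0.023], [-0.023, -0.0, 1.0], [-0.002, -1.0, -0.0]]
ft_force: [-0.0, -1.0, -3.1]
grip_width: 0.0353
```

```bash
python3 -c "
from h import *
shot('wrist','w6')
go(*ch(-65,-68),37,-1.3)"
```

```text
now [610.2 -54.9 111.5] yaw -1.3 q6 -101.9 w 35.1 t 13.05
shift [0.8, 74.5, 1.2] turn -0.0
```

View pics/w6.png

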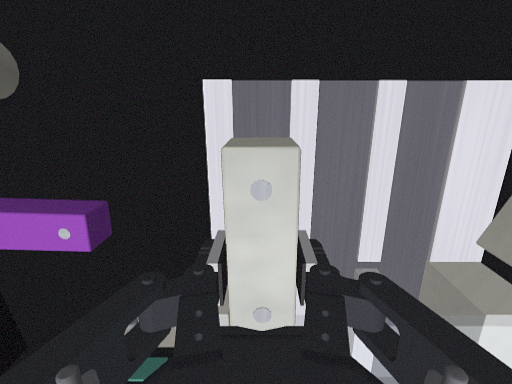

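Call:
{"fn": "arm_command", "kwargs": {
  "moves": [
    [[1,10,1,0],[1,30,1,0],[1,50,1,0],[1,62,1,0],[1,69,1,0],[1,73,1,0],[1,74,1,0],[1,74,1,0]]
  ]
}}

```text
time: 13.72
tool_pos: [0.6127, -0.0536, 0.0387]
tcp_rot: [[1.0, 0.001, 0.023], [-0.023, -0.0, 1.0], [0.001, -1.0, -0.0]]
ft_force: [0.7, 1.0, -3.3]
grip_width: 0.0352
```

Call:
{"fn": "arm_command", "kwargs": {
  "moves": [
    [[0,0,0,0],[0,0,0,0],[0,0,0,0],[0,0,0,0],[0,0,0,0]]
  ],
  "jaw": 0.4
}}

```text
time: 14.13
tool_pos: [0.6129, -0.0534, 0.0392]
tcp_rot: [[1.0, 0.002, 0.023], [-0.023, -0.0, 1.0], [0.002, -1.0, -0.0]]
ft_force: [-0.6, -0.2, 0.4]
grip_width: 0.0511
```

Call:
{"fn": "arm_command", "kwargs": {
  "moves": [
    [[0,-5,0,0],[0,-20,0,0],[0,-50,0,0],[0,-85,0,0],[0,-110,0,0],[0,-120,0,0],[0,-120,0,0]]
  ]
}}

```text
time: 14.72
tool_pos: [0.6147, -0.0539, 0.1624]
tcp_rot: [[1.0, 0.008, 0.023], [-0.023, -0.002, 1.0], [0.008, -1.0, -0.002]]
ft_force: [0.6, 0.1, -0.2]
grip_width: 0.0512
```

```bash
python3 -c "
from h import *
shot('wrist','w7')
go(411,-366.6,160,12.7)"
```

```text
now [613.  -53.5 159.6] yaw -1.3 q6 -101.7 w 51.4 t 14.7667
shift [-194.8, -0.4, -317.6] turn -14.0
```

View pics/w7.png

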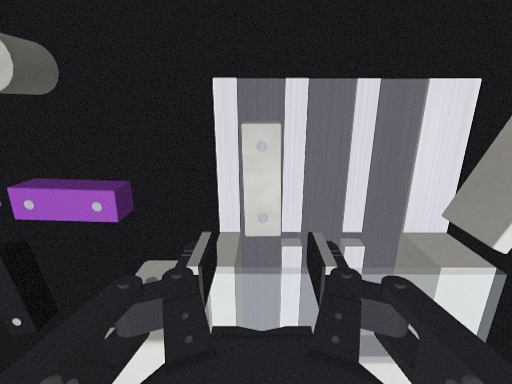

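Call:
{"fn": "arm_command", "kwargs": {
  "moves": [
    [[-8,0,-13,-1],[-25,0,-40,-2],[-45,0,-73,-4],[-65,0,-106,-6],[-85,0,-139,-8],[-105,0,-171,-10],[-125,0,-204,-12],[-145,0,-236,-14],[-165,0,-268,-14],[-182,0,-296,-14],[-191,0,-311,-14],[-194,0,-317,-14],[-195,0,-318,-14],[-195,0,-318,-14]]
  ]
}}

```text
time: 15.93
tool_pos: [0.4094, -0.3655, 0.1565]
tcp_rot: [[0.976, -0.002, -0.219], [0.219, 0.003, 0.976], [-0.001, -1.0, 0.003]]
ft_force: [0.2, 0.1, -0.5]
grip_width: 0.0512
```

```bash
python3 -c "
from h import *
im,d,c=shot('wrist','w8')
go(411,-366.6,12,12.7)
X=cloud(im,d,c); m=(d>0)&(X[...,2]>.032)&(X[...,2]<.042)&(abs(X[...,0]-.411)<.09)&(abs(X[...,1]+.367)<.07); print(rect(m,X))"
```

```text
now [ 409.9 -365.2  156.9] yaw 12.7 q6 -153.5 w 51.3 t 15.9833
shift [0.7, 144.9, -1.6] turn 0.0
(array([ 431.8, -356.6]), array([ 59.9, 167.7]), np.float32(27.0), 3953)
```

View pics/w8.png

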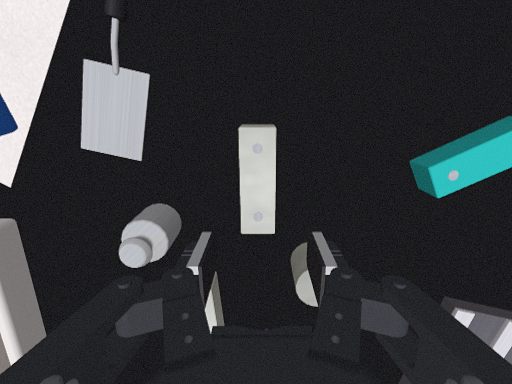

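Call:
{"fn": "arm_command", "kwargs": {
  "moves": [
    [[0,10,-1,0],[0,30,-2,0],[0,60,-2,0],[0,90,-2,0],[0,120,-2,0],[0,136,-2,0],[0,144,-2,0],[0,144,-2,0]]
  ]
}}

```text
time: 16.65
tool_pos: [0.4095, -0.3659, 0.0115]
tcp_rot: [[0.975, -0.003, -0.221], [0.221, 0.004, 0.975], [-0.002, -1.0, 0.005]]
ft_force: [-0.4, 0.1, 0.6]
grip_width: 0.0511
```

Call:
{"fn": "arm_command", "kwargs": {
  "moves": [
    [[0,0,0,0],[0,0,0,0],[0,0,0,0],[0,0,0,0],[0,0,0,0],[0,0,0,0]]
  ],
  "jaw": 1,
  "grip_force": 40
}}

```text
time: 17.15
tool_pos: [0.4108, -0.3691, 0.0152]
tcp_rot: [[0.976, 0.001, -0.22], [0.22, -0.001, 0.976], [0.001, -1.0, -0.001]]
ft_force: [-0.2, 0.2, 0.8]
grip_width: 0.0352
```

Call:
{"fn": "arm_command", "kwargs": {
  "moves": [
    [[0,-5,0,0],[0,-15,0,0],[0,-35,0,0],[0,-60,0,0],[0,-85,0,0],[0,-96,0,0],[0,-98,0,0],[0,-98,0,0]]
  ]
}}

```text
time: 17.82
tool_pos: [0.4107, -0.3691, 0.1132]
tcp_rot: [[0.976, 0.001, -0.22], [0.22, -0.002, 0.976], [0.001, -1.0, -0.002]]
ft_force: [-0.9, 0.7, -4.8]
grip_width: 0.0355
```

```bash
python3 -c "
from h import *
go(*ch(-65,0),115,-1.3)"
```

```text
now [ 410.7 -369.1  113.2] yaw 12.7 q6 -153.6 w 35.5 t 17.8167
shift [281.1, -1.8, 329.8] turn 14.0
```

Call:
{"fn": "arm_command", "kwargs": {
  "moves": [
    [[8,-1,9,0],[23,-2,27,1],[43,-2,51,3],[64,-2,75,5],[85,-2,100,7],[106,-2,124,9],[127,-2,149,11],[148,-2,174,13],[169,-2,198,14],[190,-2,223,14],[211,-2,248,14],[232,-2,272,14],[252,-2,296,14],[268,-2,314,14],[277,-2,325,14],[281,-2,330,14],[281,-2,330,14],[281,-2,330,14]]
  ]
}}

```text
time: 19.32
tool_pos: [0.611, 0.0144, 0.1132]
tcp_rot: [[1.0, -0.003, 0.023], [-0.023, -0.001, 1.0], [-0.002, -1.0, -0.001]]
ft_force: [-0.6, -0.3, -3.6]
grip_width: 0.0349
```

```bash
python3 -c "
from h import *
shot('wrist','w9')
go(*ch(-65,0),37.5,-1.3)"
```

```text
now [611.   13.9 113.5] yaw -1.4 q6 -95.4 w 35.3 t 19.3667
shift [1.5, 76.0, 0.5] turn -0.1
```

View pics/w9.png

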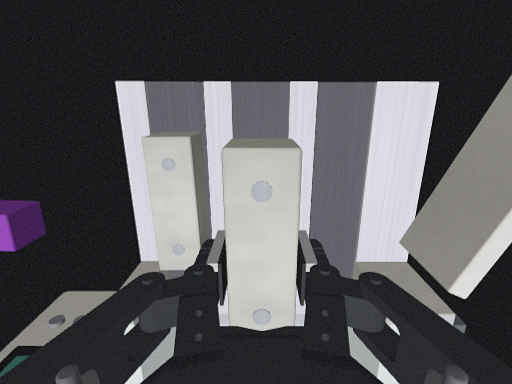

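Call:
{"fn": "arm_command", "kwargs": {
  "moves": [
    [[1,10,0,0],[1,30,0,0],[1,50,0,0],[1,64,0,0],[1,72,0,0],[1,76,0,0],[1,77,0,0],[1,77,0,0]]
  ]
}}

```text
time: 20.03
tool_pos: [0.6135, 0.0146, 0.0376]
tcp_rot: [[1.0, 0.001, 0.023], [-0.023, -0.0, 1.0], [0.001, -1.0, -0.0]]
ft_force: [-0.0, -0.7, -2.4]
grip_width: 0.0353
```

Call:
{"fn": "arm_command", "kwargs": {
  "moves": [
    [[0,0,0,0],[0,0,0,0],[0,0,0,0],[0,0,0,0],[0,0,0,0]]
  ],
  "jaw": 0.4
}}

```text
time: 20.45
tool_pos: [0.6138, 0.0149, 0.0383]
tcp_rot: [[1.0, 0.002, 0.023], [-0.023, -0.0, 1.0], [0.002, -1.0, -0.0]]
ft_force: [-0.1, 0.7, 0.3]
grip_width: 0.0509
```

Call:
{"fn": "arm_command", "kwargs": {
  "moves": [
    [[0,-5,0,0],[0,-20,0,0],[0,-50,0,0],[0,-85,0,0],[0,-110,0,0],[0,-120,0,0],[0,-120,0,0]]
  ]
}}

```text
time: 21.03
tool_pos: [0.6156, 0.0147, 0.1614]
tcp_rot: [[1.0, 0.008, 0.023], [-0.023, -0.001, 1.0], [0.008, -1.0, -0.001]]
ft_force: [0.4, -0.5, 0.3]
grip_width: 0.0512
```

```bash
python3 -c "
from h import *
shot('wrist','w10')
go(600.7,-391.2,160,17.2)"
```

```text
now [613.9  14.8 158.6] yaw -1.3 q6 -95.4 w 51.3 t 21.0833
shift [-3.9, -1.4, -406.2] turn -18.5
```

View pics/w10.png

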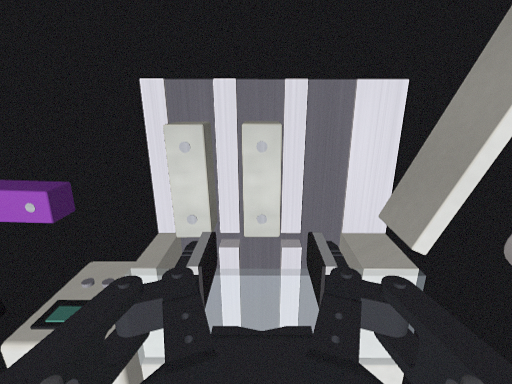

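Call:
{"fn": "arm_command", "kwargs": {
  "moves": [
    [[0,0,-12,-1],[0,0,-38,-3],[-1,0,-70,-5],[-1,0,-104,-7],[-2,0,-138,-9],[-2,0,-172,-11],[-2,0,-206,-13],[-3,0,-240,-15],[-3,0,-274,-17],[-4,0,-308,-18.5],[-4,0,-342,-18.5],[-4,0,-372,-18.5],[-4,0,-394,-18.5],[-4,0,-404,-18.5],[-4,0,-406,-18.5],[-4,0,-406,-18.5]]
  ]
}}

```text
time: 22.42
tool_pos: [0.5988, -0.39, 0.1549]
tcp_rot: [[0.956, -0.003, -0.295], [0.295, 0.003, 0.956], [-0.002, -1.0, 0.004]]
ft_force: [-0.6, 0.5, -1.0]
grip_width: 0.0509
```

```bash
python3 -c "
from h import *
im,d,c=shot('wrist','w11')
go(600.7,-391.2,12,17.2)"
```

```text
now [ 599.3 -389.2  155.5] yaw 17.2 q6 -147.2 w 51.6 t 22.4667
shift [0.8, 143.5, -2.3] turn 0.0
```

View pics/w11.png

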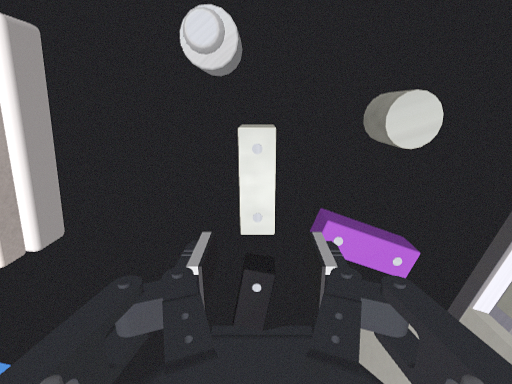

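Call:
{"fn": "arm_command", "kwargs": {
  "moves": [
    [[0,10,-1,0],[0,30,-2,0],[0,60,-2,0],[0,90,-2,0],[0,120,-2,0],[0,136,-2,0],[0,143,-2,0],[0,143,-2,0]]
  ]
}}

```text
time: 23.13
tool_pos: [0.5992, -0.3906, 0.0116]
tcp_rot: [[0.955, -0.004, -0.296], [0.296, 0.003, 0.955], [-0.003, -1.0, 0.004]]
ft_force: [-0.0, -0.4, 0.6]
grip_width: 0.0513
```

Call:
{"fn": "arm_command", "kwargs": {
  "moves": [
    [[0,0,0,0],[0,0,0,0],[0,0,0,0],[0,0,0,0],[0,0,0,0],[0,0,0,0]]
  ],
  "jaw": 1,
  "grip_force": 40
}}

```text
time: 23.63
tool_pos: [0.6014, -0.3937, 0.0163]
tcp_rot: [[0.955, 0.003, -0.295], [0.295, -0.002, 0.955], [0.002, -1.0, -0.003]]
ft_force: [-0.3, 0.3, 3.9]
grip_width: 0.0352
```

Call:
{"fn": "arm_command", "kwargs": {
  "moves": [
    [[0,-5,0,0],[0,-15,0,0],[0,-35,0,0],[0,-60,0,0],[0,-85,0,0],[0,-96,0,0],[0,-98,0,0],[0,-98,0,0]]
  ]
}}

```text
time: 24.3
tool_pos: [0.6006, -0.3931, 0.1132]
tcp_rot: [[0.955, 0.001, -0.295], [0.295, -0.001, 0.955], [0.001, -1.0, -0.001]]
ft_force: [-0.8, 0.9, -2.9]
grip_width: 0.035
```

```bash
python3 -c "
from h import *
go(*ch(-65,68),115,-1.3)"
```

```text
now [ 600.6 -393.1  113.2] yaw 17.2 q6 -147.3 w 35.0 t 24.3
shift [153.3, -1.8, 450.2] turn 18.5
```

Call:
{"fn": "arm_command", "kwargs": {
  "moves": [
    [[4,-1,10,1],[11,-2,32,3],[20,-2,60,5],[31,-2,90,7],[42,-2,122,9],[53,-2,154,11],[64,-2,187,13],[75,-2,220,15],[86,-2,253,17],[97,-2,286,18.5],[108,-2,319,18.5],[120,-2,352,18.5],[131,-2,385,18.5],[141,-2,414,18.5],[148,-2,436,18.5],[152,-2,447,18.5],[153,-2,450,18.5],[153,-2,450,18.5],[153,-2,450,18.5]]
  ]
}}

```text
time: 25.88
tool_pos: [0.6131, 0.081, 0.1134]
tcp_rot: [[1.0, -0.002, 0.024], [-0.024, -0.001, 1.0], [-0.001, -1.0, -0.001]]
ft_force: [-0.3, -0.4, -2.1]
grip_width: 0.0349
```

```bash
python3 -c "
from h import *
shot('wrist','w12')
go(*ch(-65,68),37.5,-1.3)"
```

```text
now [613.4  80.7 113.7] yaw -1.4 q6 -89.1 w 34.9 t 25.9333
shift [0.6, 76.2, 1.6] turn -0.1
```

View pics/w12.png

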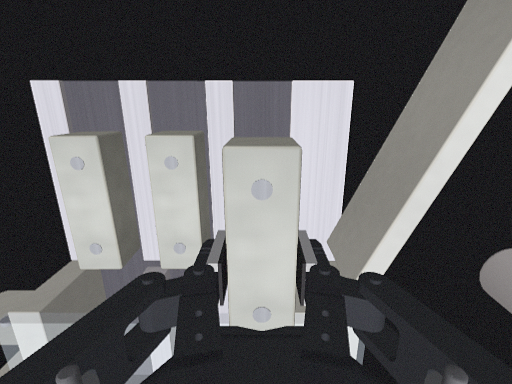

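Call:
{"fn": "arm_command", "kwargs": {
  "moves": [
    [[1,10,1,0],[1,30,1,0],[1,50,1,0],[1,64,1,0],[1,72,1,0],[1,75,1,0],[1,76,1,0],[1,76,1,0]]
  ]
}}

```text
time: 26.6
tool_pos: [0.6152, 0.0831, 0.0387]
tcp_rot: [[1.0, 0.001, 0.023], [-0.023, -0.0, 1.0], [0.001, -1.0, 0.0]]
ft_force: [0.1, 1.5, -3.1]
grip_width: 0.0353
```

Call:
{"fn": "arm_command", "kwargs": {
  "moves": [
    [[0,0,0,0],[0,0,0,0],[0,0,0,0],[0,0,0,0],[0,0,0,0]]
  ],
  "jaw": 0.4
}}

```text
time: 27.02
tool_pos: [0.6151, 0.0833, 0.0391]
tcp_rot: [[1.0, 0.001, 0.023], [-0.023, -0.0, 1.0], [0.001, -1.0, -0.0]]
ft_force: [0.4, 0.0, -1.0]
grip_width: 0.0511
```

Call:
{"fn": "arm_command", "kwargs": {
  "moves": [
    [[0,-5,0,0],[0,-20,0,0],[0,-50,0,0],[0,-85,0,0],[0,-120,0,0],[0,-155,0,0],[0,-185,0,0],[0,-200,0,0],[0,-205,0,0],[0,-205,0,0]]
  ]
}}

```text
time: 27.85
tool_pos: [0.6156, 0.0833, 0.2456]
tcp_rot: [[1.0, 0.004, 0.023], [-0.023, -0.0, 1.0], [0.004, -1.0, 0.0]]
ft_force: [0.1, 0.6, -0.1]
grip_width: 0.0512
```

```bash
python3 -c "
from h import *
shot('wrist','w13')
go(432.5,404,240,20.3)"
```

```text
now [614.4  83.3 243.3] yaw -1.3 q6 -89.0 w 51.5 t 27.9
shift [-189.2, 3.3, 316.4] turn -21.6
```

View pics/w13.png

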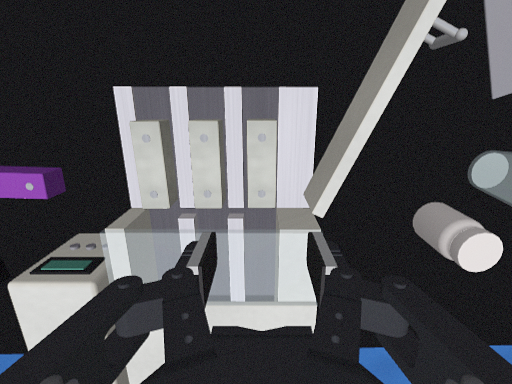

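Call:
{"fn": "arm_command", "kwargs": {
  "moves": [
    [[-7,0,10,-1],[-19,0,30,-3],[-34,0,55,-5],[-52,0,85,-8],[-70,0,116,-11],[-89,0,148,-14],[-108,0,180,-17],[-127,0,212,-20],[-146,0,244,-21.5],[-164,0,274,-21.5],[-178,0,298,-21.5],[-186,0,312,-21.5],[-189,0,317,-21.5],[-189,0,317,-21.5]]
  ],
  "jaw": 0.35
}}

```text
time: 29.07
tool_pos: [0.4306, 0.4052, 0.2411]
tcp_rot: [[0.937, -0.004, -0.348], [0.348, -0.002, 0.937], [-0.004, -1.0, -0.001]]
ft_force: [0.7, -0.3, 0.3]
grip_width: 0.0554
```

Run:
```python
from h import *
im,d,c=shot('wrist','w14')
X=cloud(im,d,c); m=(d>0)&(X[...,2]>.145)&(X[...,2]<.165)&(np.hypot(X[...,0]-.432,X[...,1]-.404)<.04); print("grip",rect(m,X))
m=(d>0)&(X[...,2]>.021)&(X[...,2]<.031)&(np.hypot(X[...,0]-.432,X[...,1]-.404)<.17); print("foot",rect(m,X))
m=(d>0)&(X[...,2]>.001)&(X[...,2]<.008)&(np.hypot(X[...,0]-.432,X[...,1]-.404)<.13); print("mat",rect(m,X))
go(432.7,405.5,111,20.3)
```

```text
grip (array([430.3, 405. ]), array([25.1, 25.3]), np.float32(-69.7), 820)
foot (array([507.7, 369.6]), array([184.4, 240.8]), np.float32(29.1), 1822)
mat (array([431.8, 403.9]), array([258.8, 259. ]), np.float32(-29.5), 14080)
now [431.6 404.2 241.4] yaw 20.3 q6 -75.5 w 55.8 t 29.1167
shift [1.4, 130.4, 0.8] turn -0.0
```

View pics/w14.png

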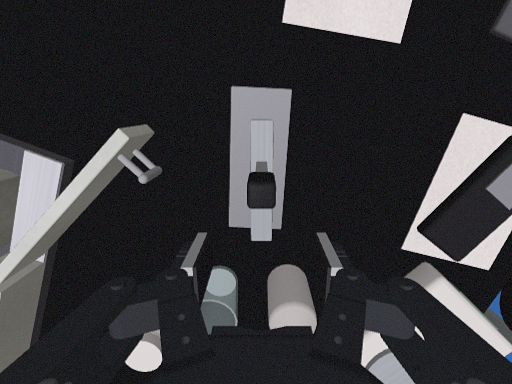

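Run:
```python
from h import *
im,d,c=load('w14')
q=np.array([pix(c,d,u,v,.004)[:2]*1000 for u,v in [(232,87),(291,89),(281,230),(229,227)]]); print(q.round(1),q.mean(0)); e=q[3]-q[0]; print(np.degrees(np.arctan2(e[1],e[0])))
e=q[2]-q[1]; print(np.degrees(np.arctan2(e[1],e[0])))
print(pix(c,d,261,120,.026),pix(c,d,261,240,.026))
```

```text
[[350.3 334.7]
 [325.9 407.5]
 [517.2 469.1]
 [539.9 393.6]] [433.33715559 401.25154859]
17.26307892450771
17.850509701277417
[0.3752618  0.38422503 0.026     ] [0.53287455 0.44266281 0.026     ]
```

Call:
{"fn": "arm_command", "kwargs": {
  "moves": [
    [[0,10,0,0],[0,35,0,0],[0,70,0,0],[0,100,0,0],[0,120,0,0],[0,128,0,0],[0,130,0,0],[0,130,0,0]]
  ]
}}

```text
time: 29.78
tool_pos: [0.4334, 0.4037, 0.1129]
tcp_rot: [[0.939, -0.001, -0.344], [0.344, -0.001, 0.939], [-0.001, -1.0, -0.0]]
ft_force: [0.6, 0.0, 0.6]
grip_width: 0.0553
```

Call:
{"fn": "arm_command", "kwargs": {
  "moves": [
    [[0,0,0,0],[0,0,0,0],[0,0,0,0],[0,0,0,0],[0,0,0,0],[0,0,0,0],[0,0,0,0],[0,0,0,0]]
  ],
  "jaw": 1,
  "grip_force": 80
}}

```text
time: 30.45
tool_pos: [0.4342, 0.4057, 0.1155]
tcp_rot: [[0.939, 0.004, -0.345], [0.345, 0.003, 0.939], [0.004, -1.0, 0.001]]
ft_force: [-0.8, 0.3, 6.0]
grip_width: 0.0253
```

Run:
```python
from h import *
go(*ch(-245,68),111,-1.3); print(get_obs()["ft_force"])
shot('wrist','w15')
```

```text
now [434.2 405.7 115.5] yaw 20.2 q6 -75.5 w 25.3 t 30.45
shift [-110.3, 4.5, -299.7] turn 21.5
[-0.80820805  0.31812735  5.96987521]
```

View pics/w15.png

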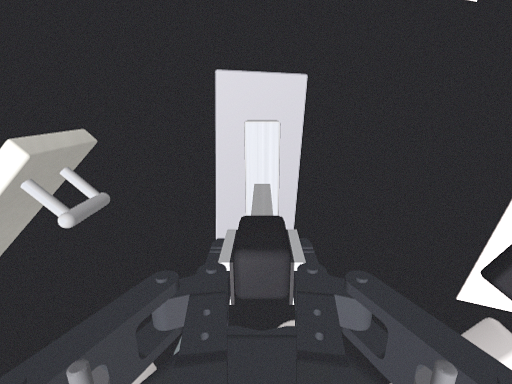

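Call:
{"fn": "arm_command", "kwargs": {
  "moves": [
    [[0,-3,0,0],[0,-10,0,0],[0,-25,0,0],[0,-50,0,0],[0,-80,0,0],[0,-108,0,0],[0,-125,0,0],[0,-133,0,0],[0,-135,0,0],[0,-135,0,0]]
  ]
}}

```text
time: 31.33
tool_pos: [0.4324, 0.4042, 0.2476]
tcp_rot: [[0.939, -0.001, -0.345], [0.345, -0.001, 0.939], [-0.001, -1.0, -0.0]]
ft_force: [-0.8, -0.2, -4.4]
grip_width: 0.025
```

Run:
```python
from h import *
go(*ch(-245,68),246,-1.3); print(get_obs()["ft_force"])
shot('wrist','w16')
```

```text
now [432.4 404.2 247.6] yaw 20.2 q6 -75.5 w 25.0 t 31.3333
shift [-108.0, 1.6, -298.9] turn 21.5
[-0.77356514 -0.22399026 -4.44668759]
```

View pics/w16.png

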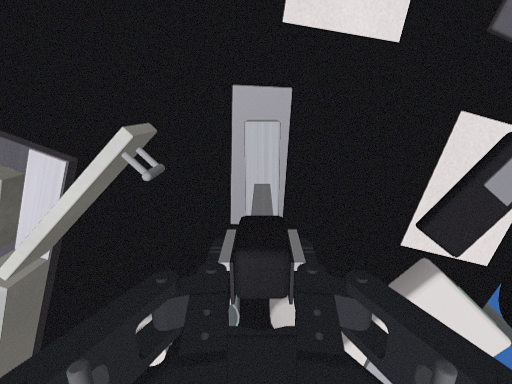

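Call:
{"fn": "arm_command", "kwargs": {
  "moves": [
    [[-4,0,-10,1],[-11,0,-30,3],[-20,0,-55,5],[-30,0,-83,7],[-40,0,-111,9],[-50,0,-139,11],[-60,0,-167,13],[-70,0,-195,15],[-80,0,-223,17],[-90,0,-250,19],[-99,0,-274,21],[-105,0,-291,21.5],[-108,0,-299,21.5],[-108,0,-299,21.5],[-108,0,-299,21.5]]
  ]
}}

```text
time: 32.63
tool_pos: [0.434, 0.0867, 0.2474]
tcp_rot: [[1.0, -0.002, 0.024], [-0.024, 0.001, 1.0], [-0.002, -1.0, 0.001]]
ft_force: [0.5, 0.4, -2.8]
grip_width: 0.0253
```

Run:
```python
from h import *
go(*ch(-245,68),134,-1.3); print(get_obs()["ft_force"])
shot('top','t3'); shot('wrist','w17'); crop('t3',130,60,330,310,3,'c6')
```

```text
now [434.   86.7 247.4] yaw -1.4 q6 -88.6 w 25.3 t 32.6333
shift [0.1, 113.4, -0.4] turn -0.1
[ 0.4808771   0.36237686 -2.75495977]
```

View pics/w17.png

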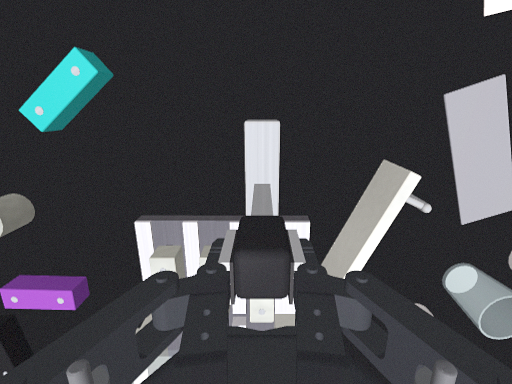

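View pics/c6.png

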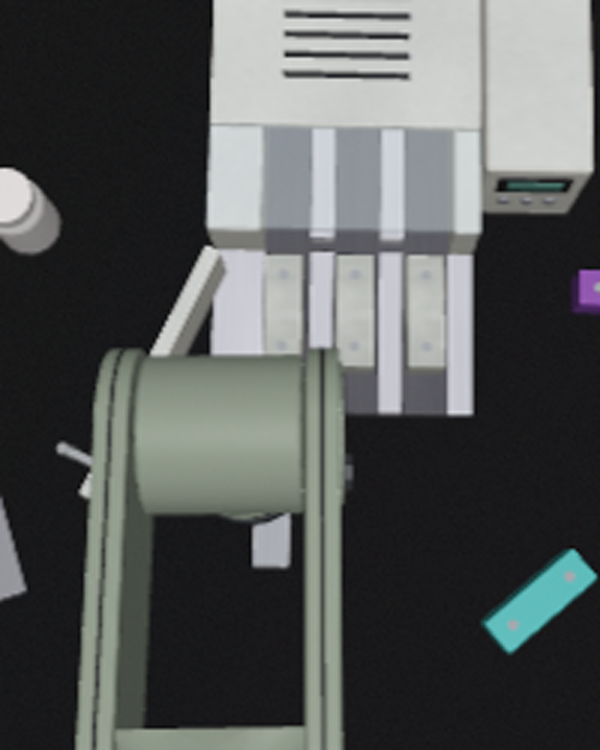

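Call:
{"fn": "arm_command", "kwargs": {
  "moves": [
    [[0,5,0,0],[0,20,0,0],[0,45,0,0],[0,70,0,0],[0,90,0,0],[0,103,0,0],[0,110,0,0],[0,113,0,0],[0,113,0,0],[0,113,0,0]]
  ]
}}

```text
time: 33.57
tool_pos: [0.4355, 0.087, 0.1361]
tcp_rot: [[1.0, 0.002, 0.022], [-0.022, 0.0, 1.0], [0.002, -1.0, 0.0]]
ft_force: [0.2, -0.5, -2.6]
grip_width: 0.0252
```

Run:
```python
from h import *
go(*ch(-245,68),134,-1.3); print(get_obs()["ft_force"])
shot('scene','s3'); shot('wrist','w18'); crop('s3',200,170,380,300,4,'c7')
```

```text
now [435.5  87.  136.1] yaw -1.3 q6 -88.6 w 25.2 t 33.5667
shift [-1.4, 2.1, -0.6] turn 0.0
[ 0.21621643 -0.54806893 -2.63505213]
```

View pics/w18.png

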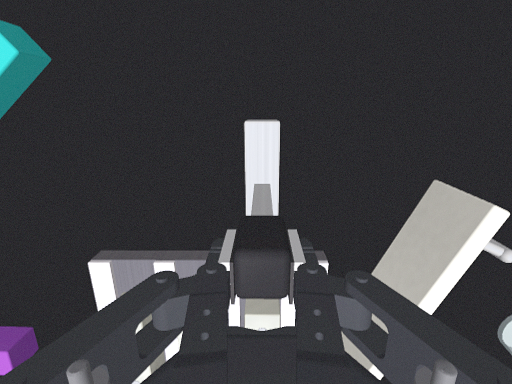

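View pics/c7.png

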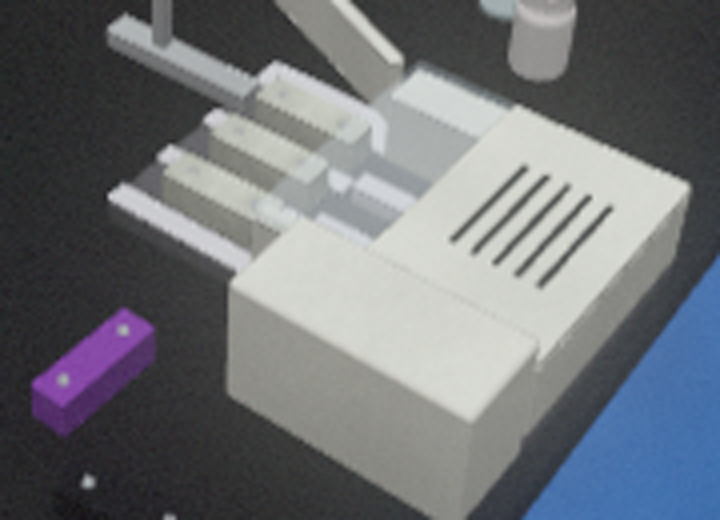

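Call:
{"fn": "arm_command", "kwargs": {
  "moves": [
    [[3,1,0,0],[7,2,0,0],[12,2,0,0],[17,2,0,0],[22,2,0,0],[27,2,0,0],[33,2,0,0],[39,2,0,0],[45,2,0,0],[51,2,0,0],[57,2,0,0],[63,2,0,0],[69,2,0,0],[75,2,0,0],[80,2,0,0],[84,2,0,0],[87,2,0,0],[88,2,0,0],[88,2,0,0]]
  ]
}}

```text
time: 35.25
tool_pos: [0.5232, 0.0846, 0.1334]
tcp_rot: [[1.0, 0.001, 0.023], [-0.023, -0.0, 1.0], [0.001, -1.0, -0.0]]
ft_force: [0.6, 0.9, -2.7]
grip_width: 0.0251
```

Run:
```python
from h import *
go(*ch(-90,68),134,-1.3); print(get_obs()["ft_force"])
shot('scene','s4'); shot('wrist','w19');shot('top','t4'); crop('t4',180,60,310,240,4,'c8'); crop('s4',200,170,380,300,4,'c7b')
```

```text
now [523.2  84.6 133.4] yaw -1.3 q6 -88.9 w 25.1 t 35.25
shift [65.9, -0.6, -0.3] turn -0.0
[ 0.64843535  0.89231235 -2.73856066]
```

View pics/c8.png

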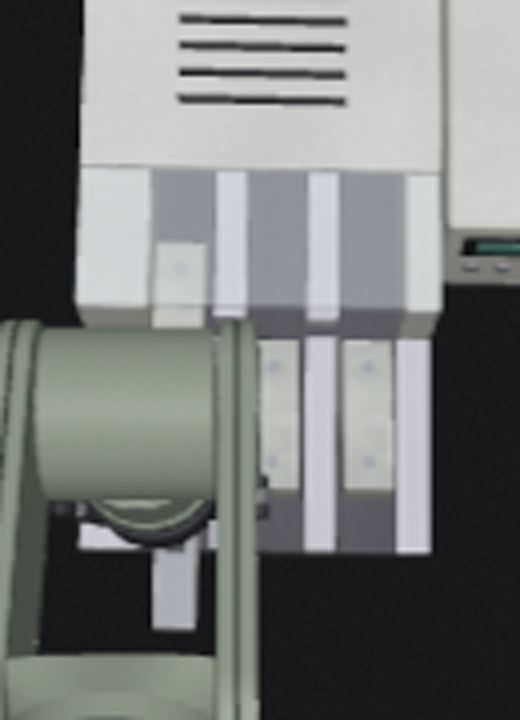

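View pics/c7b.png

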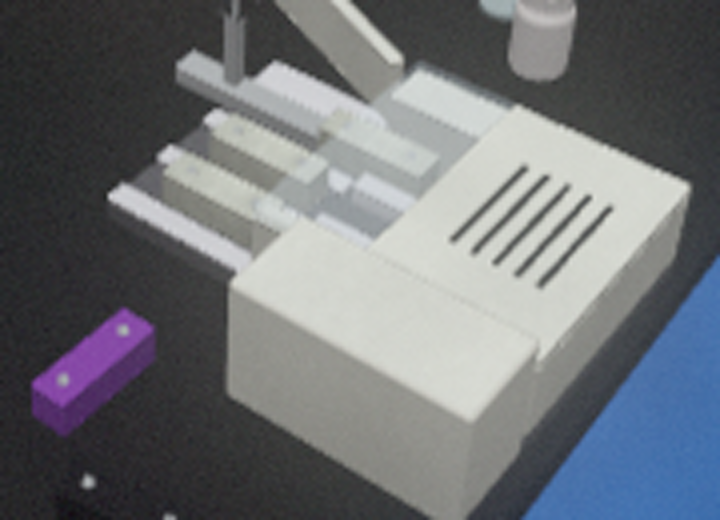

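Call:
{"fn": "arm_command", "kwargs": {
  "moves": [
    [[3,0,0,0],[7,0,0,0],[12,0,0,0],[17,0,0,0],[22,0,0,0],[27,0,0,0],[32,0,0,0],[37,0,0,0],[42,0,0,0],[46,0,0,0],[50,0,0,0],[53,0,0,0],[55,0,0,0],[55,0,0,0]]
  ]
}}

```text
time: 36.57
tool_pos: [0.5783, 0.0833, 0.1333]
tcp_rot: [[1.0, 0.001, 0.023], [-0.023, -0.0, 1.0], [0.001, -1.0, 0.0]]
ft_force: [0.0, -0.1, -3.8]
grip_width: 0.0249
```

Call:
{"fn": "arm_command", "kwargs": {
  "moves": [
    [[2,0,0,0],[4,0,0,0],[6,0,0,0]]
  ]
}}

```text
time: 36.82
tool_pos: [0.5837, 0.0833, 0.1333]
tcp_rot: [[1.0, 0.0, 0.023], [-0.023, 0.0, 1.0], [-0.0, -1.0, 0.0]]
ft_force: [-1.3, 0.2, -3.0]
grip_width: 0.0254
```

Call:
{"fn": "arm_command", "kwargs": {
  "moves": [
    [[2,0,0,0],[4,0,0,0],[6,0,0,0]]
  ]
}}

```text
time: 37.07
tool_pos: [0.5898, 0.0831, 0.1333]
tcp_rot: [[1.0, -0.0, 0.023], [-0.023, 0.0, 1.0], [-0.0, -1.0, 0.0]]
ft_force: [-2.2, 0.3, -2.3]
grip_width: 0.0252
```

Call:
{"fn": "arm_command", "kwargs": {
  "moves": [
    [[1,0,0,0],[2,0,0,0],[3,0,0,0]]
  ]
}}

```text
time: 37.32
tool_pos: [0.5927, 0.083, 0.1333]
tcp_rot: [[1.0, -0.0, 0.023], [-0.023, -0.0, 1.0], [-0.0, -1.0, -0.0]]
ft_force: [-2.3, 0.2, -2.6]
grip_width: 0.0253
```

Call:
{"fn": "arm_command", "kwargs": {
  "moves": [
    [[1,0,0,0],[2,0,0,0],[3,0,0,0]]
  ]
}}

```text
time: 37.57
tool_pos: [0.5957, 0.083, 0.1333]
tcp_rot: [[1.0, -0.0, 0.023], [-0.023, 0.0, 1.0], [-0.0, -1.0, 0.0]]
ft_force: [-2.6, 0.4, -2.4]
grip_width: 0.0251
```

Call:
{"fn": "arm_command", "kwargs": {
  "moves": [
    [[1,0,0,0],[2,0,0,0],[3,0,0,0]]
  ]
}}

```text
time: 37.82
tool_pos: [0.5988, 0.0829, 0.1333]
tcp_rot: [[1.0, -0.0, 0.023], [-0.023, 0.0, 1.0], [-0.0, -1.0, 0.0]]
ft_force: [-2.1, -0.4, -2.3]
grip_width: 0.025
```

Call:
{"fn": "arm_command", "kwargs": {
  "moves": [
    [[1,0,0,0],[2,0,0,0],[3,0,0,0]]
  ]
}}

```text
time: 38.07
tool_pos: [0.6017, 0.0828, 0.1333]
tcp_rot: [[1.0, -0.0, 0.023], [-0.023, 0.0, 1.0], [-0.0, -1.0, 0.0]]
ft_force: [-2.6, -0.4, -2.1]
grip_width: 0.0252
```

Call:
{"fn": "arm_command", "kwargs": {
  "moves": [
    [[1,0,0,0],[2,0,0,0],[3,0,0,0]]
  ]
}}

```text
time: 38.32
tool_pos: [0.6047, 0.0827, 0.1333]
tcp_rot: [[1.0, -0.0, 0.023], [-0.023, 0.0, 1.0], [-0.0, -1.0, 0.0]]
ft_force: [-2.1, -0.2, -2.5]
grip_width: 0.025
```

Call:
{"fn": "arm_command", "kwargs": {
  "moves": [
    [[1,0,0,0],[2,0,0,0]]
  ]
}}

```text
time: 38.48
tool_pos: [0.6068, 0.0827, 0.1333]
tcp_rot: [[1.0, 0.0, 0.023], [-0.023, 0.0, 1.0], [0.0, -1.0, 0.0]]
ft_force: [-2.7, -0.3, -1.7]
grip_width: 0.0254
```

Call:
{"fn": "arm_command", "kwargs": {
  "moves": [
    [[1,0,0,0],[2,0,0,0]]
  ]
}}

```text
time: 38.65
tool_pos: [0.6088, 0.0826, 0.1333]
tcp_rot: [[1.0, 0.0, 0.023], [-0.023, -0.0, 1.0], [0.0, -1.0, -0.0]]
ft_force: [-2.8, 0.7, -2.6]
grip_width: 0.0252
```

Call:
{"fn": "arm_command", "kwargs": {
  "moves": [
    [[1,0,0,0],[2,0,0,0]]
  ]
}}

```text
time: 38.82
tool_pos: [0.6108, 0.0826, 0.1333]
tcp_rot: [[1.0, 0.0, 0.023], [-0.023, -0.0, 1.0], [0.0, -1.0, -0.0]]
ft_force: [-2.1, 0.4, -1.6]
grip_width: 0.025
```

Call:
{"fn": "arm_command", "kwargs": {
  "moves": [
    [[1,0,0,0],[2,0,0,0]]
  ]
}}

```text
time: 38.98
tool_pos: [0.6128, 0.0825, 0.1333]
tcp_rot: [[1.0, -0.0, 0.023], [-0.023, -0.0, 1.0], [-0.0, -1.0, -0.0]]
ft_force: [-2.0, -0.4, -1.6]
grip_width: 0.025
```

Call:
{"fn": "arm_command", "kwargs": {
  "moves": [
    [[1,0,0,0],[2,0,0,0]]
  ]
}}

```text
time: 39.15
tool_pos: [0.6136, 0.0825, 0.1332]
tcp_rot: [[1.0, -0.003, 0.023], [-0.023, -0.0, 1.0], [-0.003, -1.0, -0.0]]
ft_force: [-6.7, 0.4, 1.7]
grip_width: 0.0256
```

Call:
{"fn": "arm_command", "kwargs": {
  "moves": [
    [[1,0,0,0],[2,0,0,0]]
  ]
}}

```text
time: 39.32
tool_pos: [0.6141, 0.0826, 0.1332]
tcp_rot: [[1.0, -0.007, 0.023], [-0.023, -0.0, 1.0], [-0.007, -1.0, -0.0]]
ft_force: [-11.8, -0.4, 5.7]
grip_width: 0.0249
```

Call:
{"fn": "arm_command", "kwargs": {
  "moves": [
    [[-4,0,0,0],[-10,0,0,0],[-20,0,0,0],[-35,0,0,0],[-55,0,0,0],[-75,0,0,0],[-95,0,0,0],[-115,0,0,0],[-135,0,0,0],[-155,0,0,0],[-170,-6,0,0],[-180,-18,0,0],[-185,-25,0,0],[-185,-25,0,0]]
  ]
}}

```text
time: 40.48
tool_pos: [0.4331, 0.0868, 0.1604]
tcp_rot: [[1.0, 0.006, 0.023], [-0.023, 0.0, 1.0], [0.006, -1.0, 0.0]]
ft_force: [0.2, 0.3, -2.7]
grip_width: 0.0249
```

Run:
```python
from h import *
go(*ch(-245,0),134,-1.3); print(get_obs()["ft_force"])
shot('top','t5'); crop('t5',180,60,310,240,4,'c9')
```

```text
now [433.1  86.8 160.4] yaw -1.3 q6 -88.6 w 24.9 t 40.4833
shift [1.0, 26.4, -68.4] turn -0.0
[ 0.1706073   0.30371565 -2.69408398]
```

View pics/c9.png

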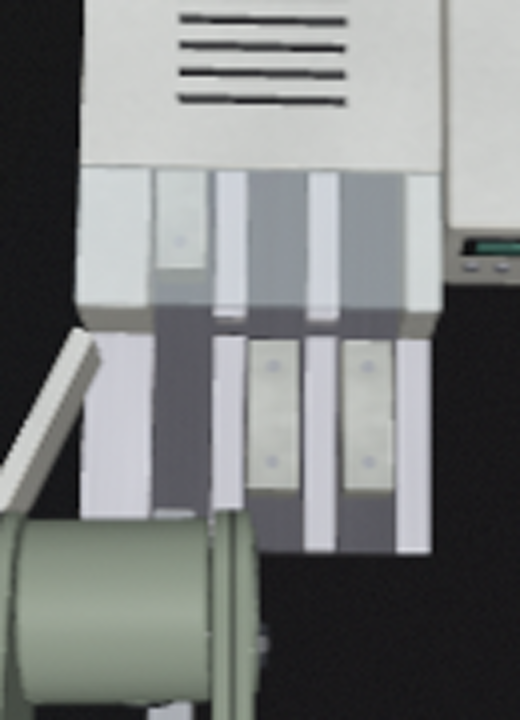

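Call:
{"fn": "arm_command", "kwargs": {
  "moves": [
    [[0,0,-6,0],[1,0,-18,0],[1,0,-36,0],[1,0,-53,0],[1,0,-64,0],[1,0,-68,0],[1,3,-68,0],[1,10,-68,0],[1,18,-68,0],[1,24,-68,0],[1,26,-68,0],[1,26,-68,0]]
  ]
}}

```text
time: 41.53
tool_pos: [0.4306, 0.0193, 0.1322]
tcp_rot: [[1.0, -0.002, 0.022], [-0.022, 0.0, 1.0], [-0.002, -1.0, 0.0]]
ft_force: [-0.6, -0.2, -2.4]
grip_width: 0.0247
```

Run:
```python
from h import *
go(*ch(-155,0),133.4,-1.3)
shot('scene','s5'); crop('s5',200,170,380,300,4,'c10')
```

```text
now [430.6  19.3 132.2] yaw -1.2 q6 -97.7 w 24.7 t 41.5333
shift [91.9, -1.2, -1.0] turn 0.1
```

View pics/c10.png

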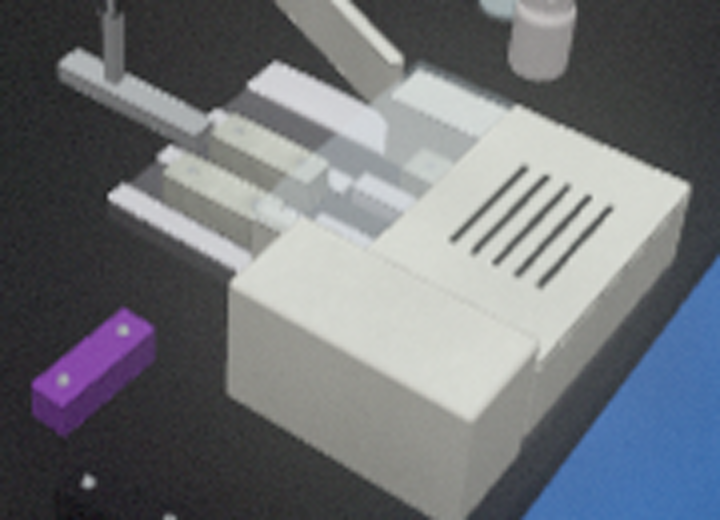

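Call:
{"fn": "arm_command", "kwargs": {
  "moves": [
    [[3,-1,0,0],[8,-1,-1,0],[14,-1,-1,0],[20,-1,-1,0],[26,-1,-1,0],[32,-1,-1,0],[38,-1,-1,0],[44,-1,-1,0],[50,-1,-1,0],[56,-1,-1,0],[62,-1,-1,0],[68,-1,-1,0],[74,-1,-1,0],[80,-1,-1,0],[86,-1,-1,0],[91,-1,-1,0],[94,-1,-1,0],[95,-1,-1,0],[95,-1,-1,0]]
  ]
}}

```text
time: 43.17
tool_pos: [0.5266, 0.0155, 0.1335]
tcp_rot: [[1.0, 0.001, 0.023], [-0.023, -0.0, 1.0], [0.001, -1.0, -0.0]]
ft_force: [-0.8, 0.4, -3.9]
grip_width: 0.0251
```

Call:
{"fn": "arm_command", "kwargs": {
  "moves": [
    [[3,0,0,0],[8,0,0,0],[13,0,0,0],[18,0,0,0],[23,0,0,0],[28,0,0,0],[33,0,0,0],[38,0,0,0],[43,0,0,0],[48,0,0,0],[53,0,0,0],[58,0,0,0],[63,0,0,0],[67,0,0,0],[70,0,0,0],[72,0,0,0],[73,0,0,0]]
  ]
}}

```text
time: 44.58
tool_pos: [0.5993, 0.0138, 0.1333]
tcp_rot: [[1.0, -0.0, 0.023], [-0.023, -0.0, 1.0], [-0.0, -1.0, -0.0]]
ft_force: [-2.1, 0.5, -2.2]
grip_width: 0.0253
```

Call:
{"fn": "arm_command", "kwargs": {
  "moves": [
    [[1,0,0,0],[2,0,0,0],[3,0,0,0],[4,0,0,0],[5,0,0,0],[6,0,0,0],[7,0,0,0]]
  ]
}}

```text
time: 45.17
tool_pos: [0.6061, 0.0137, 0.1333]
tcp_rot: [[1.0, -0.0, 0.023], [-0.023, 0.0, 1.0], [-0.0, -1.0, 0.0]]
ft_force: [-3.0, -0.1, -2.3]
grip_width: 0.0251
```

Call:
{"fn": "arm_command", "kwargs": {
  "moves": [
    [[1,0,0,0],[2,0,0,0],[3,0,0,0]]
  ]
}}

```text
time: 45.42
tool_pos: [0.6092, 0.0136, 0.1333]
tcp_rot: [[1.0, -0.0, 0.023], [-0.023, 0.0, 1.0], [-0.0, -1.0, 0.0]]
ft_force: [-2.8, -0.2, -2.3]
grip_width: 0.0247
```

Call:
{"fn": "arm_command", "kwargs": {
  "moves": [
    [[1,0,0,0],[2,0,0,0]]
  ]
}}

```text
time: 45.58
tool_pos: [0.6112, 0.0135, 0.1333]
tcp_rot: [[1.0, 0.0, 0.023], [-0.023, -0.0, 1.0], [0.0, -1.0, -0.0]]
ft_force: [-3.7, -0.2, -2.0]
grip_width: 0.0254
```

Call:
{"fn": "arm_command", "kwargs": {
  "moves": [
    [[1,0,0,0],[2,0,0,0]]
  ]
}}

```text
time: 45.75
tool_pos: [0.612, 0.0136, 0.1334]
tcp_rot: [[1.0, -0.003, 0.023], [-0.023, 0.0, 1.0], [-0.003, -1.0, -0.0]]
ft_force: [-8.0, 0.6, 1.8]
grip_width: 0.0251
```

Call:
{"fn": "arm_command", "kwargs": {
  "moves": [
    [[1,0,0,0],[2,0,0,0]]
  ]
}}

```text
time: 45.92
tool_pos: [0.6125, 0.0136, 0.1333]
tcp_rot: [[1.0, -0.007, 0.023], [-0.023, 0.0, 1.0], [-0.007, -1.0, -0.0]]
ft_force: [-11.7, -0.3, 5.0]
grip_width: 0.0252
```

Call:
{"fn": "arm_command", "kwargs": {
  "moves": [
    [[-4,0,0,0],[-10,0,0,0],[-20,0,0,0],[-35,0,0,0],[-55,0,0,0],[-75,0,0,0],[-95,0,0,0],[-115,0,0,0],[-135,0,0,0],[-155,0,0,0],[-170,-6,0,0],[-180,-18,0,0],[-184,-25,0,0],[-184,-25,0,0]]
  ]
}}

```text
time: 47.08
tool_pos: [0.433, 0.0174, 0.1607]
tcp_rot: [[1.0, 0.007, 0.023], [-0.023, -0.001, 1.0], [0.007, -1.0, -0.001]]
ft_force: [1.6, -0.3, -3.0]
grip_width: 0.0252
```

Run:
```python
from h import *
go(*ch(-245,-68),133.4,-1.3)
shot('top','t6'); crop('t6',180,60,310,240,4,'c11')
```

```text
now [433.   17.4 160.7] yaw -1.3 q6 -97.9 w 25.2 t 47.0833
shift [-0.4, 27.3, -67.1] turn -0.0
```

View pics/c11.png

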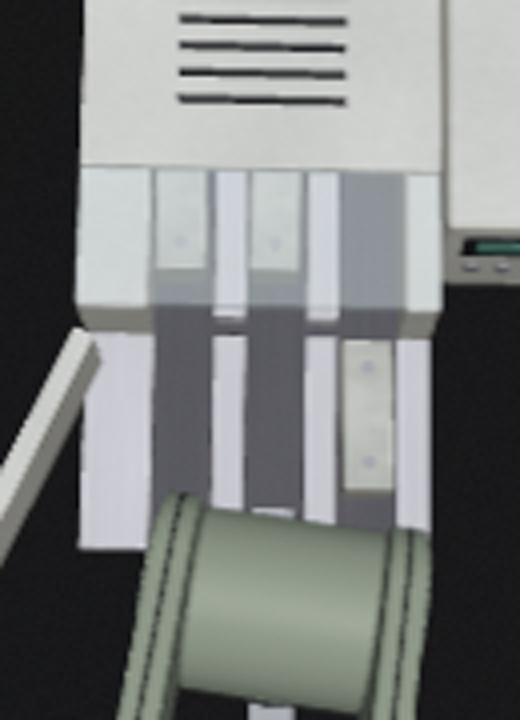

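Two bars are home side by side. Now for lane 2.

Call:
{"fn": "arm_command", "kwargs": {
  "moves": [
    [[0,0,-6,0],[0,0,-18,0],[0,0,-36,0],[0,0,-53,0],[0,0,-63,0],[0,0,-67,0],[0,3,-67,0],[0,10,-67,0],[0,18,-67,0],[0,24,-67,0],[0,26,-67,0],[0,26,-67,0]]
  ]
}}

```text
time: 48.13
tool_pos: [0.429, -0.0485, 0.1321]
tcp_rot: [[1.0, -0.002, 0.022], [-0.022, 0.001, 1.0], [-0.002, -1.0, 0.001]]
ft_force: [-0.3, -0.2, -2.0]
grip_width: 0.0253
```

Run:
```python
from h import *
go(*ch(-155,-68),133.4,-1.3)
shot('scene','s6'); crop('s6',200,170,380,300,4,'c12')
```

```text
now [429.  -48.5 132.1] yaw -1.3 q6 -106.7 w 25.3 t 48.1333
shift [92.1, -1.3, -1.1] turn 0.0
```

View pics/c12.png

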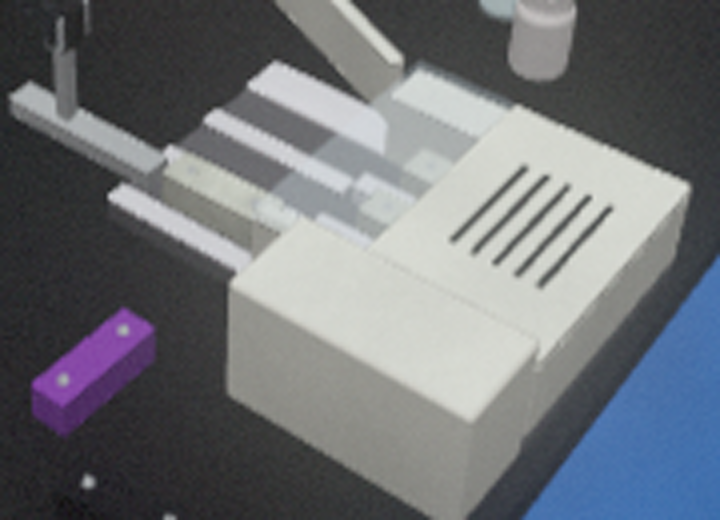

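Call:
{"fn": "arm_command", "kwargs": {
  "moves": [
    [[3,-1,0,0],[8,-1,-1,0],[14,-1,-1,0],[20,-1,-1,0],[26,-1,-1,0],[32,-1,-1,0],[38,-1,-1,0],[44,-1,-1,0],[50,-1,-1,0],[56,-1,-1,0],[62,-1,-1,0],[68,-1,-1,0],[74,-1,-1,0],[80,-1,-1,0],[86,-1,-1,0],[91,-1,-1,0],[94,-1,-1,0],[95,-1,-1,0],[95,-1,-1,0]]
  ]
}}

```text
time: 49.77
tool_pos: [0.525, -0.0525, 0.1335]
tcp_rot: [[1.0, 0.001, 0.023], [-0.023, -0.0, 1.0], [0.001, -1.0, -0.0]]
ft_force: [0.1, 0.8, -4.2]
grip_width: 0.0252
```

Call:
{"fn": "arm_command", "kwargs": {
  "moves": [
    [[3,0,0,0],[8,0,0,0],[13,0,0,0],[18,0,0,0],[23,0,0,0],[28,0,0,0],[33,0,0,0],[38,0,0,0],[43,0,0,0],[48,0,0,0],[53,0,0,0],[58,0,0,0],[63,0,0,0],[67,0,0,0],[70,0,0,0],[72,0,0,0],[73,0,0,0]]
  ]
}}

```text
time: 51.18
tool_pos: [0.5977, -0.0542, 0.1333]
tcp_rot: [[1.0, -0.0, 0.023], [-0.023, -0.0, 1.0], [-0.0, -1.0, -0.0]]
ft_force: [-2.2, 0.7, -2.6]
grip_width: 0.025
```

Call:
{"fn": "arm_command", "kwargs": {
  "moves": [
    [[1,0,0,0],[2,0,0,0],[3,0,0,0],[4,0,0,0],[5,0,0,0],[6,0,0,0],[7,0,0,0]]
  ]
}}

```text
time: 51.77
tool_pos: [0.6046, -0.0543, 0.1333]
tcp_rot: [[1.0, -0.0, 0.023], [-0.023, -0.0, 1.0], [-0.0, -1.0, -0.0]]
ft_force: [-3.5, -0.2, -2.7]
grip_width: 0.0249
```

Call:
{"fn": "arm_command", "kwargs": {
  "moves": [
    [[1,0,0,0],[2,0,0,0]]
  ]
}}

```text
time: 51.93
tool_pos: [0.6066, -0.0544, 0.1333]
tcp_rot: [[1.0, -0.0, 0.023], [-0.023, -0.0, 1.0], [-0.0, -1.0, -0.0]]
ft_force: [-3.0, -0.0, -2.7]
grip_width: 0.0249
```

Call:
{"fn": "arm_command", "kwargs": {
  "moves": [
    [[1,0,0,0],[2,0,0,0]]
  ]
}}

```text
time: 52.1
tool_pos: [0.6086, -0.0544, 0.1333]
tcp_rot: [[1.0, -0.0, 0.023], [-0.023, -0.0, 1.0], [-0.0, -1.0, -0.0]]
ft_force: [-2.7, 0.3, -2.5]
grip_width: 0.0246
```

Call:
{"fn": "arm_command", "kwargs": {
  "moves": [
    [[1,0,0,0],[2,0,0,0]]
  ]
}}

```text
time: 52.27
tool_pos: [0.61, -0.0544, 0.1334]
tcp_rot: [[1.0, -0.002, 0.023], [-0.023, 0.0, 1.0], [-0.002, -1.0, 0.0]]
ft_force: [-5.9, 1.0, 1.0]
grip_width: 0.0251
```

Call:
{"fn": "arm_command", "kwargs": {
  "moves": [
    [[1,0,0,0],[2,0,0,0]]
  ]
}}

```text
time: 52.43
tool_pos: [0.6106, -0.0544, 0.1333]
tcp_rot: [[1.0, -0.005, 0.023], [-0.023, 0.0, 1.0], [-0.005, -1.0, 0.0]]
ft_force: [-8.9, 0.3, 2.7]
grip_width: 0.0253
```

Call:
{"fn": "arm_command", "kwargs": {
  "moves": [
    [[-4,0,0,0],[-10,0,0,0],[-20,0,0,0],[-35,0,0,0],[-55,0,0,0],[-75,0,0,0],[-95,0,0,0],[-115,0,0,0],[-135,0,0,0],[-155,0,0,0],[-170,-6,0,0],[-178,-22,0,0],[-180,-45,0,0],[-180,-70,0,0],[-180,-95,0,0],[-180,-112,0,0],[-180,-117,0,0],[-180,-117,0,0]]
  ]
}}

```text
time: 53.93
tool_pos: [0.4343, -0.0508, 0.2525]
tcp_rot: [[1.0, 0.006, 0.023], [-0.023, -0.002, 1.0], [0.006, -1.0, -0.002]]
ft_force: [0.0, 0.1, -4.2]
grip_width: 0.0251
```

Run:
```python
from h import *
go(432.5,402.5,249,18.5)
shot('top','t7'); crop('t7',180,40,340,240,4,'c13')
```

```text
now [434.3 -50.8 252.5] yaw -1.3 q6 -106.7 w 25.1 t 53.9333
shift [-12.2, 3.5, 453.2] turn -19.8
```

View pics/c13.png

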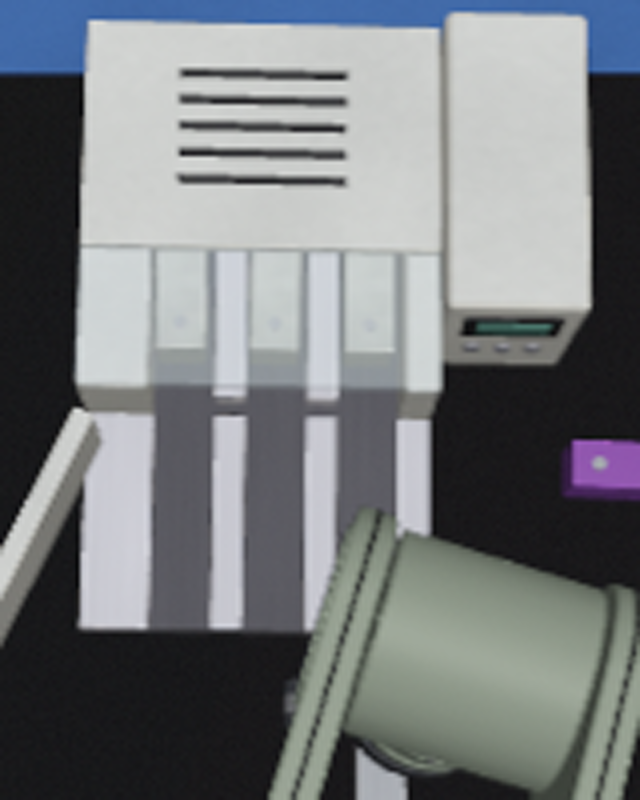

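Call:
{"fn": "arm_command", "kwargs": {
  "moves": [
    [[0,0,8,-1],[0,0,25,-2],[-1,0,50,-3],[-2,0,80,-5],[-3,0,112,-7],[-4,0,144,-9],[-5,0,176,-11],[-6,0,208,-13],[-7,0,240,-15],[-8,0,272,-17],[-9,0,304,-19],[-10,0,336,-19.8],[-10,0,368,-19.8],[-11,0,400,-19.8],[-12,0,427,-19.8],[-12,0,445,-19.8],[-12,0,452,-19.8],[-12,0,453,-19.8],[-12,0,453,-19.8]]
  ]
}}

```text
time: 55.57
tool_pos: [0.43, 0.4023, 0.2485]
tcp_rot: [[0.948, -0.003, -0.318], [0.318, -0.002, 0.948], [-0.003, -1.0, -0.001]]
ft_force: [-0.2, 0.2, -2.3]
grip_width: 0.0253
```

Run:
```python
from h import *
go(432.5,402.5,117,18.5)
shot('wrist','w20')
```

```text
now [430.  402.3 248.5] yaw 18.5 q6 -73.8 w 25.3 t 55.5667
shift [2.4, 131.5, -0.6] turn 0.0
```

View pics/w20.png

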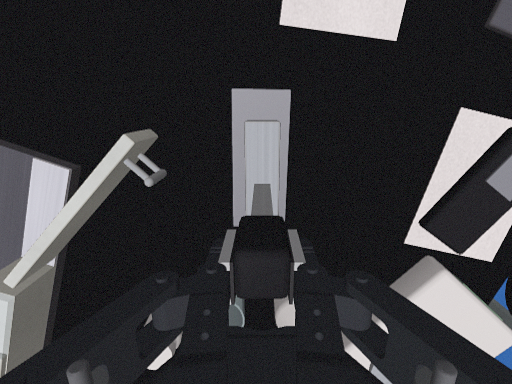

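Call:
{"fn": "arm_command", "kwargs": {
  "moves": [
    [[0,8,0,0],[1,25,0,0],[1,50,0,0],[1,75,0,0],[1,97,0,0],[1,114,0,0],[1,123,0,0],[1,128,0,0],[1,131,0,0],[1,131,0,0]]
  ]
}}

```text
time: 56.45
tool_pos: [0.4324, 0.403, 0.1196]
tcp_rot: [[0.949, 0.001, -0.317], [0.317, 0.0, 0.949], [0.001, -1.0, 0.0]]
ft_force: [-0.5, 0.7, -4.1]
grip_width: 0.0256
```

Call:
{"fn": "arm_command", "kwargs": {
  "moves": [
    [[0,1,0,0],[0,1,0,0]]
  ]
}}

```text
time: 56.62
tool_pos: [0.4328, 0.4036, 0.1196]
tcp_rot: [[0.948, 0.002, -0.317], [0.317, 0.001, 0.948], [0.003, -1.0, 0.001]]
ft_force: [0.0, 0.2, -3.4]
grip_width: 0.0256
```

Call:
{"fn": "arm_command", "kwargs": {
  "moves": [
    [[0,1,0,0],[0,2,0,0],[0,3,0,0],[0,3,0,0]]
  ]
}}

```text
time: 56.95
tool_pos: [0.4321, 0.4034, 0.1159]
tcp_rot: [[0.948, 0.001, -0.317], [0.317, 0.0, 0.948], [0.001, -1.0, 0.0]]
ft_force: [-1.7, -1.2, -0.8]
grip_width: 0.0252
```

Call:
{"fn": "arm_command", "kwargs": {
  "moves": [
    [[0,1,0,0],[0,1,0,0]]
  ]
}}

```text
time: 57.12
tool_pos: [0.432, 0.4034, 0.1157]
tcp_rot: [[0.948, 0.0, -0.317], [0.317, 0.0, 0.948], [0.001, -1.0, 0.0]]
ft_force: [-4.2, -1.4, 5.0]
grip_width: 0.0251
```

Contact with the mat. I'll release and retreat.

Call:
{"fn": "arm_command", "kwargs": {
  "moves": [
    [[0,0,0,0],[0,0,0,0],[0,0,0,0],[0,0,0,0],[0,0,0,0]]
  ],
  "jaw": 0.35
}}

```text
time: 57.53
tool_pos: [0.4321, 0.4031, 0.1142]
tcp_rot: [[0.948, 0.0, -0.317], [0.317, 0.0, 0.948], [0.0, -1.0, 0.0]]
ft_force: [0.2, 0.1, 0.3]
grip_width: 0.0555
```

Call:
{"fn": "arm_command", "kwargs": {
  "moves": [
    [[0,-5,0,0],[0,-20,0,0],[0,-50,0,0],[0,-80,0,0],[0,-110,0,0],[0,-130,0,0],[-20,-145,0,0],[-50,-150,0,0],[-70,-150,0,0],[-75,-150,0,0],[-75,-150,0,0]]
  ]
}}

```text
time: 58.45
tool_pos: [0.3599, 0.3792, 0.2648]
tcp_rot: [[0.948, 0.001, -0.318], [0.318, 0.001, 0.948], [0.001, -1.0, 0.0]]
ft_force: [-0.2, 0.3, 0.3]
grip_width: 0.0553
```

Run:
```python
from h import *
go(432,404,117,18.5)
im,d,c=shot('wrist','w21'); shot('scene','s8'); X=cloud(im,d,c)
m=(d>0)&(X[...,2]>.145)&(X[...,2]<.165)&(np.hypot(X[...,0]-.432,X[...,1]-.404)<.05); print("grip",rect(m,X))
im,d,c=shot('top','t8')
```

```text
now [359.9 379.2 264.8] yaw 18.5 q6 -71.5 w 55.3 t 58.45
shift [76.2, 147.8, 0.6] turn 0.0
grip (array([427.4, 402.9]), array([24.6, 25.5]), np.float32(-71.7), 590)
```

View pics/w21.png

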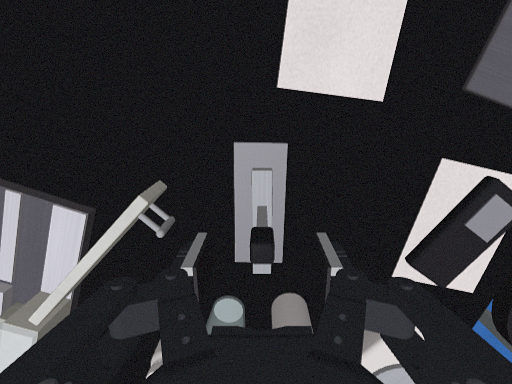

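View pics/s8.png

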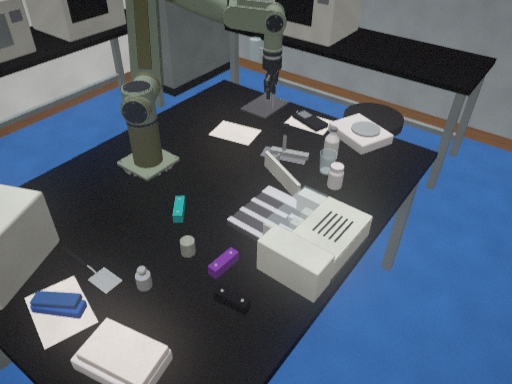

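View pics/t8.png

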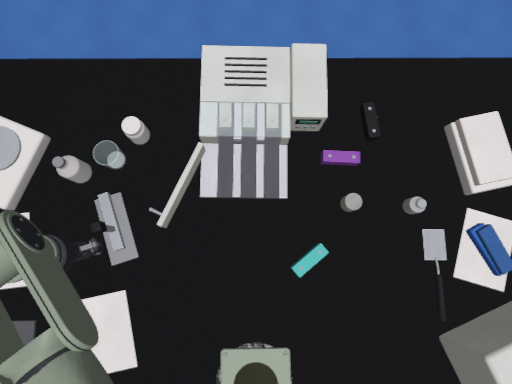

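Run:
```python
from h import *
crop('t8',190,85,300,165,7,'c14')
im,d,c=load('t8'); g=cv2.cvtColor(im,cv2.COLOR_RGB2GRAY).astype(np.float32)
for y in (68,0,-68):
  o=[]
  for dy in (-8,0,8):
    xs=np.arange(20,80,.5); uv=np.array([proj(c,[*(ch(x,y+dy)/1000),.058]) for x in xs]).astype(np.float32)
    s=cv2.remap(g,uv[:,0].reshape(1,-1),uv[:,1].reshape(1,-1),cv2.INTER_LINEAR)[0]; o.append(xs[np.argmax(np.gradient(cv2.GaussianBlur(s.reshape(1,-1),(9,1),0)[0]))])
  print(y,o)
```

```text
68 [np.float64(42.5), np.float64(42.5), np.float64(42.5)]
0 [np.float64(41.5), np.float64(43.5), np.float64(43.5)]
-68 [np.float64(42.0), np.float64(42.0), np.float64(42.0)]
```

View pics/c14.png

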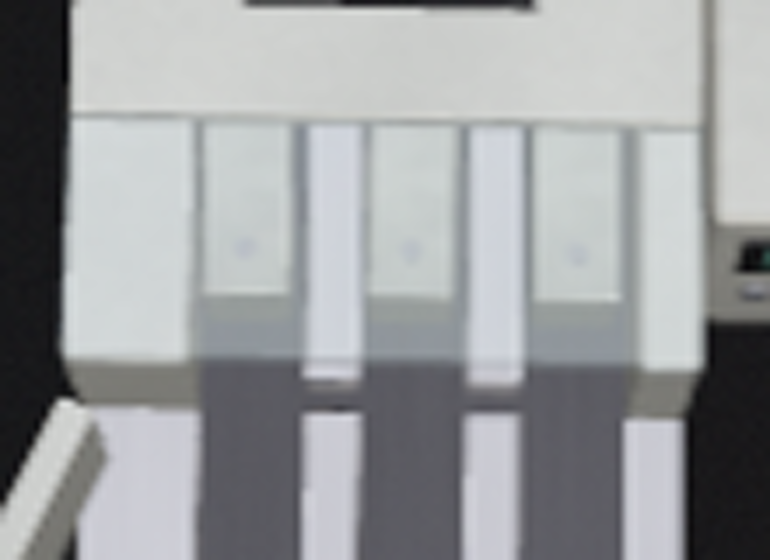

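All three tails sit at 42–43 mm inside the mouth and match the force contact. The pusher is standing on its mat and the door is open, so I'll hand the job in.

```bash
python3 -c "
from station import *
print(job_done()); print(get_obs()['time'])"
```

```text
the job is handed in; nothing more can be done
None
the job is handed in; nothing more can be done
```

The job is handed in at about 58 s of the 210 s allowed; `job_done()` gives no verdict, so what follows rests on my own checks.

I pulled the door by its handle to about 1.96 rad. I laid the three grey bars in their own lanes on the apron and pushed each one home with the pusher. Then I stood the pusher back on its mat and withdrew the arm.

**Last checks:**
- **Bars:** each push met a solid stop where the others predicted it, and the force I read stayed at or below 12 N. In the last top view the three bar tails line up, 42–43 mm inside the mouth, against about 44 mm from the contact positions. That is within the calibration error.
- **Door:** still wide open, at roughly the same angle in the last pictures.
- **Pusher:** upright and untouched, about 3–6 mm from the mat's middle.
- **Bystanders:** the core, beaker, jar, weight and bottle, and the coloured look-alikes, look unmoved compared with the first pictures.

**One disagreement:** the lanes lie about 12 mm to the right of the apron's middle, not centred as I read the description. I followed the lanes as seen in the images.

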